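Hold the angle gauge at its set mark on the display stand's uneven rail

ROBOT

A 6-joint arm with a two-finger parallel gripper is mounted at the origin on the work surface. World frame = base frame: x ahead of the robot, y to its left, z up, the work surface at z = 0. Lengths are in m, angles in degrees, forces in N, time in s.
With the tool pointing down it reaches from about 0.4 to 0.825 m from the base axis. Payload 7 kg.
Tool frame: the origin (TCP) lies at the very end of the fingers, on their centre line; the grasp point (between the pads) lies 19 mm behind it (r.hold_point_z is the distance from the TCP to the grasp point, in m); x points along the fingers, y is the direction in which the jaws open and shut, and the axes are right-handed (so a half turn about x gives the same grasp; the last joint's range is limited). The gripper opens to 88 mm and grips with 3 to 60 N. Pads are 19 mm wide; open, the fingers measure 130 mm over their backs; the gripper's body (78 mm by 193 mm) begins 47 mm behind the grasp point.
Start: joints at [84.803, 20.546, 0.682, 0, -70.136, -16.507], TCP at [0.25, 0.627, 0.227] pointing down, gripper open.
Joint ranges: [-176.03, 176.03], [-82.01, 121.73], [-58.28, 71.71], [-173.87, 95.51], [-174.79, -0.11], [-173.66, 173.66]. Speed limits (degrees/s): [136.94, 136.94, 172.46, 180, 180, 180].

INTERFACE

Orientations are given as [roll, pitch, yaw] about the fixed x, y, z axes, in that order (R = Rz(yaw) Ry(pitch) Rx(roll)).
In Python, from plant import r gives the robot as it stands. The module is installed in compiled form; this text tells all that it offers.
- The arm moves only by the shell command python3 -m creep 'ROWS' [FORCE]. ROWS is JSON, a list of rows, each a list of 7 numbers: the turn, a rotation vector about the tool's x, y, z in rad, then the shift along the tool's x, y, z in cm, then the opening in per cent of the stroke, from 0 (shut) to 100 (fully open). In form: [[rx, ry, rz, x, y, z, fingers], ...]. A call has 1 to 8 rows; each row shifts and turns the commanded pose from where the row before left it, along the tool's axes as they then stand; what a row does not reach is not made up. A row lasts 1/10 s, in which the tool goes at most 50 mm and 8.59 degrees, less where a joint would pass 70% of its speed; a pose out of reach is approached as far as the arm can. A call is refused whole if a number of a shift passes 5 or a number of a turn 0.15, either way. A call with a gripper value outside its range is refused whole. The fingers move at their own pace and stop on an object; FORCE is the grip in N (left out, the last holds). Time passes only in rows, so rows that do not move let the fingers close. It gives the time, the measured TCP pose, the force and the opening at its end, in the units of the state.
- r.get_state(): the state, without advancing time (a new reading comes with each control period).
- r.capture(name): name is "side" or "top" or "wrist"; returns (picture, depth): 420x560x3 uint8, blue, green, red; 420x560 float32, m along the optical axis (not along the pixel's ray), 0 where there is no reading.
- r.camera_info(name): a dict with "fovy" (degrees; the focal length in pixels is half the picture's height over the tangent of half this angle, whatever the lens; pixels are square), "cx", "cy" (the principal point, pixels), "dist_coeffs" ([k1, k2, p1, p2, k3] as OpenCV has them; the pictures are not rectified), "camera_from_world" (4x4, takes a point from world to camera coordinates). Camera axes: x right, y down, z forward; pixel columns grow to the right and rows downward; lengths in m; the calibration is good to about 2 mm. A picture is of the moment at which its call begins: read the wrist's pose just before it. camera_info takes no time and is no camera call; for the wrist camera it gives the pose at the moment of the call.
- r.close_job(): hands the job in, once; it reports no verdict.
Trained networks look in the newest picture that a camera, given by its name, has taken for a name from the list of things; names that differ only in an ending like _2 or _b are one class to them, and where a whole thing is asked for, a point or a joint stands for the part that bears it (a point fixed in the world has none). Each returns a list of dicts, best first, with "score" (0 to 1); they miss things now and then, are a little off and sometimes report something else, mostly with a low value. They report only what shows in the picture. A call takes as long as a camera call.
- r.look_for(query, camera): "rect" ([left, top, right, bottom] in pixels, round what is visible of it).
- r.masks_of(query, camera): "pixels" (420x560 bool, what is visible of it) and "rect" ([left, top, right, bottom] in pixels, round what is visible of it).
The state is a dict: "time_s": time; "joints": joint angles; "qd": joint speeds; "joint_torque": joint torques, N m; "tcp_pos": TCP position; "eef_rot": TCP orientation; "contact_force": force on the tool from outside, world axes, zero at the start; "moment": the same for the moment, N m; "gripper_width": finger opening in m.
Only numpy, scipy, OpenCV 4.12 (cv2) and the standard library are available. Lean on these libraries where they do the work, as an engineer would, in place of code of your own. Each camera call takes 0.05 s, during which the arm holds its last target. There are 200 camera calls.

TASK

I need to scribe the lean of the small test display on the inside of its half-built wooden stand: pick up the pendulum angle gauge and set the middle of its base on the high ridge of the stand's rough, uneven rail, back flat along the cheek or within a centimetre of it, dial facing away from the cheek. Rock it sideways on the ridge until the swinging pointer settles on the gauge's set mark. Finish while holding it there in the gripper, base still resting on the rail, so that I can scribe along it; leave the display, the parts tray and the screwdriver alone.

Things in the scene. Friction and masses are not known exactly. Their poses are not given: they have to be found in the camera images.
- gauge: Pendulum angle gauge, loose, 0.36 kg (varies), standing on the bench. Aluminium base 130 (y) x 26 (x) x 12 high, flat below; round grey case 100 across, 24 deep, centre 60 above the underside, white dial facing +x; on top a grip tab 44 (y) x 18 (x), free from 110 to 142 above the underside: grip across its 18 mm. Origin: centre of the underside, z up through the tab. It rocks about x.
- gauge_back (a point): Middle of the lower back edge of the gauge's base: 13 mm behind the gauge's origin (-x), at underside height. Axes as the gauge.
- gauge_tab (a point): Centre of the gauge's grip tab, 127 above the underside, on the gauge's z axis.
- pointer (a joint): Pointer's angle on the dial, rad. It swings freely about the gauge's x at the dial's centre, 60 above the underside, and hangs plumb after about 1 s. 0 with the gauge upright; positive with its tip right of the dial's lowest point as one faces the dial (gauge's +y), so when the gauge's top leans that way: rolling the gauge by -a about its own +x gives +a.
- mark (a joint): Angle of the set mark against the dial, rad, same zero and sense as the pointer; stiff, already set to the wanted lean (0.14 to 0.36), not to be changed. The pointer is on the mark when both joints read the same.
- pointer_tip (a point): Tip of the black arrow-shaped pointer, 39 mm below the dial's centre when hanging; z axis runs from the tip to the dial's centre.
- mark_tip (a point): Tip of the set mark: a small dark steel wedge 8 wide at the lower rim of the dial pointing inwards, its tip 39 mm from the dial's centre; z axis runs from the tip to the dial's centre. Scale ticks lie every 5 degrees.
- stand: Half-built plywood display stand, fixed to the bench: base board 150 (x) x 200 (y) x 15 high. Origin: centre of the base's underside, z up. The side cheek and the rail stand on it.
- cheek: Upright plywood side cheek of the stand, 12 thick, 170 wide (y), its top 145 above the bench; its inside face lies at x = -50 in the stand's frame and looks to the stand's +x. Origin and axes as the stand.
- rail: Rough timber rail, 80 wide (y), from the cheek's inside face 110 out (x -50 to 60). Top uneven, but alike all along x; in the stand's frame a high blunt ridge, crest y = 8, z = 73 (71.5 at y = 2 and 14, 67 at y = -8 and 22, falling to 57 at y = 40) and a lower hump, 68.5 at y = -30: let go, the gauge would tip on to both. Origin and axes as the stand.
- crest (a point): Where the crest of the rail's high ridge meets the cheek's inside face: (-50, 8, 73) in the stand's frame, axes as the stand; the ridge runs from here along +x.
- display: Small flat test display lying face up, 125 x 190 x 14, loose. Leave alone. Origin: centre of its underside.
- tray: Grey open parts tray, 100 x 150 x 35, loose. Leave alone. Origin: centre of its underside.
- screwdriver: Screwdriver 190 long lying on the bench, loose, handle 26 thick. Leave alone. Origin: its middle, at bench height.

How it is judged (in metres and radians):
On the way, in this order (a step that is already met when the one before it is completed fails the run):
1. the gauge is lifted clear of the bench (height (world z) of gauge above 0.03 m), for 0.1 s.
2. the gauge's base is set on the rail by the cheek (contact force between gauge and rail above 0.3 N and x of gauge_back in the frame of crest between -0.005 and 0.02 m), for 0.1 s.
At the end, for the whole second after the job is handed in: Gauge gripped (over 1 N), base on the rail (over 0.3 N), base middle within 35 mm of the crest sideways and 18 mm in height, back at most 12 mm from the cheek, square and plumb to it within 8 deg, dial outward; pointer still (0.15 rad/s) and within 0.045 rad of the mark through the last second (contact force between gauge and rail above 0.3 N and contact force between the fingers and gauge above 1 N and angle between the z axis of pointer_tip and the z axis of mark_tip, either way round below 0.045 rad and velocity of joint pointer between -0.15 and 0.15 rad/s and linear speed of gauge below 0.02 m/s and x of gauge_back in the frame of crest between -0.003 and 0.012 m and y of gauge_back in the frame of crest between -0.035 and 0.035 m and z of gauge_back in the frame of crest between -0.018 and 0.018 m and angle between the x axis of gauge and the x axis of stand, either way round below 0.14 rad and angle between gauge's own x axis and vertical between 1.43 and 1.71 rad and angle between gauge's own z axis and vertical below 0.6 rad); the arm keeps its last pose, push and grip.
It fails at once if the display is moved by more than 30 mm (distance of display from where it was at the start of the episode above 0.03 m).
It fails at once if the tray is moved by more than 30 mm (distance of tray from where it was at the start of the episode above 0.03 m).
It fails at once if the screwdriver is moved by more than 30 mm (distance of screwdriver from where it was at the start of the episode above 0.03 m).
It also fails if it takes over 58 s, if anything falls off the work surface, if the arm or the gripper's body presses on something with over 40 N, if the wrist force passes 120 N, or if a joint passes its speed limit or range.

## Working session

There is one attempt and no reset: what is moved stays moved. The work goes in short steps, Python scripts to look and compute and a shell command to move; the robot and the scene stay as the last step left them, time stands still between calls to the robot, and variables do not carry over. Pictures are saved under pics/ and viewed, about 8 in all and at most 12, crops included, and the job is handed in when it is done.

```bash
mkdir -p pics
cat > h.py <<'E'
import numpy as np, cv2
from plant import r
from scipy.spatial.transform import Rotation as R
def K(n):
    c=r.camera_info(n); f=210/np.tan(np.radians(c["fovy"])/2)
    return np.array([[f,0,c["cx"]],[0,f,c["cy"]],[0,0,1.]]),np.array(c["dist_coeffs"],float),np.array(c["camera_from_world"])
def cloud(n,depth,mask,cal=None):
    k,d,T=cal or K(n); v,u=np.nonzero(mask&(depth>0))
    p=cv2.undistortPoints(np.stack([u,v],1).astype(float)[:,None],k,d)[:,0]; z=depth[v,u]
    return (np.c_[p*z[:,None],z]-T[:3,3])@T[:3,:3]
def proj(n,P,cal=None):
    k,d,T=cal or K(n)
    return cv2.projectPoints(np.array(P,float).reshape(-1,3),cv2.Rodrigues(T[:3,:3])[0],T[:3,3],k,d)[0][:,0]
E
python3 - <<'E'
from h import *
s=r.get_state();print(s["tcp_pos"],s["eef_rot"],s["time_s"])
ims=[]
for n in ("side","top"):
    im,d=r.capture(n); np.save(f"pics/{n}.npy",d); ims.append(im)
    c=r.camera_info(n);T=np.array(c["camera_from_world"]);print(n,"cam pos",-T[:3,:3].T@T[:3,3])
    for q in ("gauge","cheek","rail","stand","display","tray","screwdriver"):
        L=r.masks_of(q,n)
        for m in L[:1]:
            P=cloud(n,d,m["pixels"]); print(n,q,round(m["score"],2),np.round(m["rect"]),len(P),np.percentile(P,[3,50,97],axis=0).round(3).tolist() if len(P) else '')
            np.save(f"pics/{n}_{q}.npy",m["pixels"])
cv2.imwrite("pics/a.png",cv2.resize(ims[0],(800,600)));cv2.imwrite("pics/b.png",cv2.resize(ims[1],(800,600)))
E
```

```text
[0.24946045 0.62668369 0.2256139 ] [  95.502399     89.90380737 -106.20833346] 0.0
side cam pos [ 0.03151511 -0.53493605  1.04815992]
side gauge 0.7 [299. 250. 325. 320.] 1238 [[0.468, -0.232, 0.007], [0.486, -0.194, 0.077], [0.509, -0.135, 0.143]]
side cheek 0.74 [166. 158. 238. 220.] 2316 [[0.474, 0.095, 0.021], [0.501, 0.169, 0.093], [0.53, 0.249, 0.146]]
side rail 0.57 [204. 159. 244. 187.] 518 [[0.563, 0.161, 0.024], [0.594, 0.192, 0.066], [0.62, 0.235, 0.075]]
side stand 0.68 [298. 254. 328. 323.] 1323 [[0.467, -0.235, 0.001], [0.486, -0.195, 0.073], [0.512, -0.129, 0.143]]
side display 0.55 [331. 181. 420. 251.] 3139 [[0.708, -0.243, 0.01], [0.768, -0.157, 0.015], [0.836, -0.066, 0.019]]
side tray 0.63 [257. 129. 317. 184.] 1989 [[0.705, 0.065, 0.0], [0.767, 0.147, 0.015], [0.822, 0.218, 0.036]]
side screwdriver 0.76 [235. 218. 287. 269.] 534 [[0.432, -0.016, -0.0], [0.481, -0.005, 0.021], [0.586, 0.014, 0.028]]
top cam pos [0.44457851 0.01321099 0.98183788]
top gauge 0.81 [321. 231. 369. 260.] 766 [[0.467, -0.22, 0.007], [0.497, -0.162, 0.09], [0.527, -0.121, 0.143]]
top cheek 0.91 [157. 230. 238. 260.] 923 [[0.471, 0.101, 0.014], [0.499, 0.178, 0.135], [0.526, 0.257, 0.147]]
top rail 0.69 [172. 197. 217. 244.] 1352 [[0.517, 0.156, 0.031], [0.564, 0.196, 0.066], [0.613, 0.24, 0.073]]
top stand 0.81 [152. 185. 244. 266.] 4609 [[0.471, 0.1, 0.011], [0.548, 0.187, 0.017], [0.632, 0.292, 0.145]]
top display 0.84 [292. 112. 371. 170.] 3327 [[0.705, -0.235, 0.005], [0.768, -0.146, 0.013], [0.835, -0.059, 0.017]]
top tray 0.92 [186. 121. 252. 169.] 2531 [[0.703, 0.074, -0.002], [0.764, 0.151, 0.003], [0.819, 0.224, 0.035]]
top screwdriver 0.66 [272. 202. 283. 274.] 500 [[0.43, -0.011, -0.002], [0.482, 0.005, 0.021], [0.599, 0.014, 0.027]]
```

View pics/a.png

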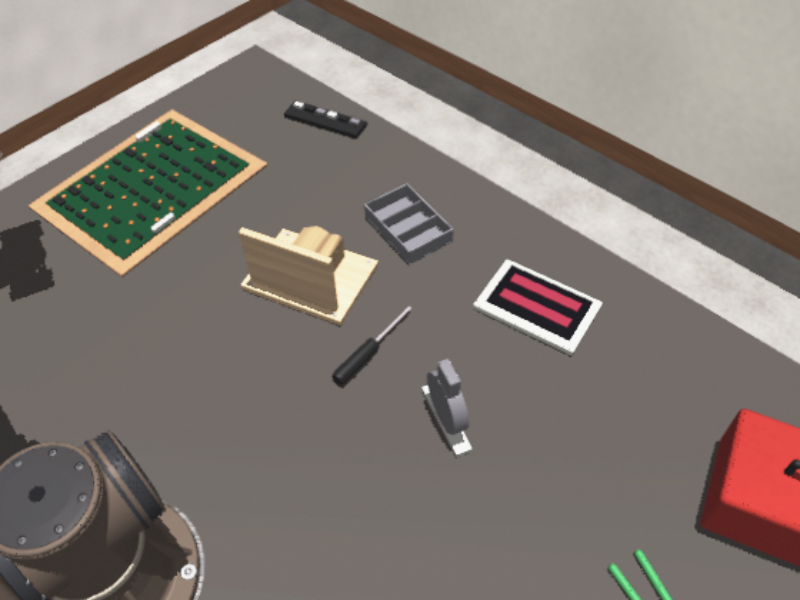

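View pics/b.png

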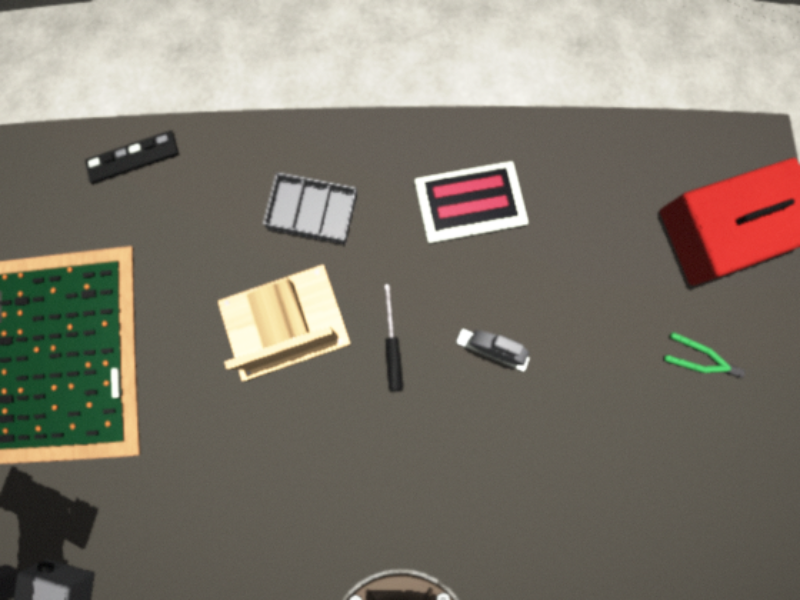

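Side view: the gauge stands at about px (445,405) with its white dial hidden, so it faces +x. The cheek is on the robot's side of the stand, with the rail running away from it. Top view: gauge at (493,348), stand at (285,320). Next I'll fit the poses.

Run:
```python
from h import *
for n in ("top","side"):
    d=np.load(f"pics/{n}.npy"); 
    g=cloud(n,d,np.load(f"pics/{n}_gauge.npy"))
    for lo,hi in((.136,.16),(.03,.1),(.005,.02)):
        t=g[(g[:,2]>lo)&(g[:,2]<hi)]
        if len(t)>5: print(n,"gauge",lo,len(t),t.mean(0).round(4),cv2.minAreaRect(t[:,:2].astype(np.float32)*1000))
    t=cloud(n,d,np.load(f"pics/{n}_cheek.npy")); t=t[(t[:,2]>.139)&(t[:,2]<.152)]
    print(n,"cheektop",len(t),t.mean(0).round(4),cv2.minAreaRect(t[:,:2].astype(np.float32)*1000))
    t=cloud(n,d,np.load(f"pics/{n}_rail.npy"));t=t[t[:,2]>.0705]
    print(n,"ridge",len(t),t.mean(0),cv2.minAreaRect(t[:,:2].astype(np.float32)*1000))
    if n=="top":
        t=cloud(n,d,np.load(f"pics/{n}_stand.npy"));t=t[(t[:,2]<.025)]
        print("base",cv2.minAreaRect(t[:,:2].astype(np.float32)*1000))
s=r.get_state();print(R.from_euler("xyz",s["eef_rot"],degrees=True).as_matrix().round(3))
```

```text
top gauge 0.136 164 [ 0.4969 -0.1728  0.1409] ((496.85675048828125, -173.6282958984375), (44.54967498779297, 18.106515884399414), 66.31533813476562)
top gauge 0.03 298 [ 0.4957 -0.165   0.0786] ((497.02752685546875, -173.76902770996094), (98.41426849365234, 25.47555160522461), 63.56783676147461)
top gauge 0.005 162 [ 0.5003 -0.1554  0.0111] ((496.1464538574219, -174.12147521972656), (130.0955352783203, 26.112478256225586), 64.03111267089844)
top cheektop 441 [0.5006 0.1796 0.1444] ((500.7145690917969, 179.50027465820312), (12.481192588806152, 170.2690887451172), 18.348649978637695)
top ridge 219 [0.56045138 0.2066094  0.07199202] ((564.017822265625, 196.71435546875), (98.54055786132812, 48.992767333984375), 17.752483367919922)
base ((555.8023071289062, 198.39569091796875), (156.37295532226562, 200.45603942871094), 18.339933395385742)
side gauge 0.136 155 [ 0.4968 -0.1799  0.1418] ((497.99664306640625, -179.0069580078125), (44.339637756347656, 17.214359283447266), 62.749290466308594)
side gauge 0.03 527 [ 0.4849 -0.1909  0.0715] ((496.7654113769531, -178.11683654785156), (100.16302490234375, 24.83796501159668), 66.62103271484375)
side gauge 0.005 277 [ 0.4833 -0.1998  0.0118] ((496.76361083984375, -179.34324645996094), (129.39193725585938, 26.26093292236328), 65.8037338256836)
side cheektop 372 [0.5028 0.1729 0.1444] ((503.3838195800781, 176.2542724609375), (17.967578887939453, 172.5416717529297), 17.617521286010742)
side ridge 100 [0.58440856 0.20274421 0.07471485] ((560.8208618164062, 167.2249755859375), (140.93441772460938, 64.5890884399414), 44.69091033935547)
[[ 0.    -0.37  -0.929]
 [ 0.    -0.929  0.37 ]
 [-1.    -0.    -0.   ]]
```

```bash
python3 -m creep '[[0,0,0,0,3.85,-3.1,100],[0,0,0,0,3.85,-3.1,100],[0,0,0,0,3.85,-3.1,100],[0,0,0,0,3.85,-3.1,100],[0,0,0,0,3.85,-3.1,100],[0,0,0,0,3.85,-3.1,100],[0,0,0,0,3.85,-3.1,100],[0,0,0,0,3.85,-3.1,100]]' && python3 -m creep '[[0,0,0,0,3.85,-3.1,100],[0,0,0,0,3.85,-3.1,100],[0,0,0,0,3.85,-3.1,100],[0,0,0,0,3.85,-3.1,100],[0,0,0,0,3.85,-3.1,100],[0,0,0,0,3.85,-3.1,100],[0,0,0,0,3.85,-3.1,100],[0,0,0,0,3.85,-3.1,100]]' && python3 -m creep '[[0.149,0,0,0,0,0,100],[0.149,0,0,0,0,0,100],[0.149,0,0,0,0,0,100],[0.149,0,0,0,0,0,100],[0.149,0,0,0,0,0,100],[0.149,0,0,0,0,0,100],[0.149,0,0,0,0,0,100],[0.149,0,0,0,0,0,100]]' && python3 -m creep '[[0.149,0,0,0,0,0,100],[0.149,0,0,0,0,0,100],[0.149,0,0,0,0,0,100],[0,0,0,0,0,0,100],[0,0,0,0,0,0,100],[0,0,0,0,0,0,100]]'
cat > st.py <<'E'
from h import *
# where the tool is and what move (tool axes, cm / rad) takes the grasp point to given world point
def st():
    s=r.get_state(); M=R.from_euler("xyz",s["eef_rot"],degrees=True).as_matrix()
    print("t",s["time_s"],"tcp",s["tcp_pos"].round(4),"az_y",np.degrees(np.arctan2(M[1,1],M[0,1])).round(2),"F",np.round(s["contact_force"],1),"w",s["gripper_width"],"q6",s["joints"][5])
    return s,M
def goto(P):
    s,M=st(); g=s["tcp_pos"]-M[:,0]*r.hold_point_z
    print("tool shift cm",(100*M.T@(np.array(P)-g)).round(2)," tool axes",M.round(3).tolist())
E
python3 - <<'E'
from st import *
goto([.4966,-.176,.131])
im,d=r.capture("wrist"); cal=K("wrist"); print("cam",-cal[2][:3,:3].T@cal[2][:3,3])
L=r.masks_of("gauge","wrist")
for m in L[:1]:
    g=cloud("wrist",d,m["pixels"],cal);print(m["score"],m["rect"])
    for lo,hi in((.136,.16),(.03,.1),(.005,.02)):
        t=g[(g[:,2]>lo)&(g[:,2]<hi)]
        if len(t)>5: print(lo,len(t),t.mean(0).round(4),cv2.minAreaRect(t[:,:2].astype(np.float32)*1000))
cv2.imwrite("pics/c.png",im)
E
```

```text
time_s: 1.6
tcp_pos: [0.3663, 0.2474, 0.227]
eef_rot: [-103.5, 89.9, 54.8]
contact_force: [0.9, -0.3, 0.3]
gripper_width: 0.0879
time_s: 2.4
tcp_pos: [0.483, -0.1308, 0.227]
eef_rot: [-151.9, 89.9, 6.4]
contact_force: [1.3, 1.9, 0.1]
gripper_width: 0.0877
time_s: 3.2
tcp_pos: [0.4827, -0.1286, 0.2267]
eef_rot: [-78.3, 90.0, 11.3]
contact_force: [0.4, 0.4, 0.1]
gripper_width: 0.0874
time_s: 3.8
tcp_pos: [0.4827, -0.1286, 0.2266]
eef_rot: [-68.8, 90.0, -4.2]
contact_force: [-0.0, 0.2, -0.6]
gripper_width: 0.0874
t 3.8 tcp [ 0.4827 -0.1286  0.2266] az_y 154.59 F [-0.   0.2 -0.6] w 0.08744260143050438 q6 -33.07068351720069
tool shift cm [11.44 -3.29 -3.68]  tool axes [[0.0, -0.903, 0.429], [-0.0, 0.429, 0.903], [-1.0, -0.0, 0.0]]
cam [ 0.45322006 -0.18930099  0.38471705]
0.86 [223.0, 87.1, 264.7, 202.5]
0.136 1336 [ 0.4956 -0.1765  0.1415] ((496.3647155761719, -175.7403106689453), (43.336456298828125, 18.225250244140625), 65.99946594238281)
0.03 1313 [ 0.4893 -0.1819  0.0825] ((495.9853210449219, -175.89016723632812), (98.20066833496094, 24.002197265625), 65.82202911376953)
0.005 503 [ 0.481  -0.1979  0.0117] ((496.36553955078125, -175.38241577148438), (129.3015899658203, 25.801246643066406), 65.21674346923828)
```

View pics/c.png

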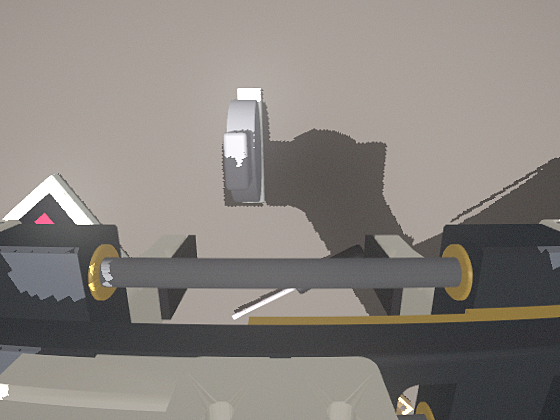

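The wrist view shows the gauge upright at px (243,148), and it matches the overview fit: centre (0.4962, -0.1757), yaw -24.4°. Now the approach and grip.

```bash
python3 -m creep '[[0,0,0,0,-3.24,-3.67,100],[-0.018,0,0,0,0,0,100],[0,0,0,4,0,0,100],[0,0,0,3.5,0,0,100],[0,0,0,2.5,0,0,100],[0,0,0,1.3,0,0,100],[0,0,0,0,0,0,100],[0,0,0,0,0,0,100]]' 35
python3 - <<'E'
from st import *
goto([.4962,-.1757,.132])
E
```

```text
time_s: 4.7
tcp_pos: [0.4963, -0.1758, 0.1139]
eef_rot: [-176.5, 90.0, -111.0]
contact_force: [0.0, 0.3, -0.0]
gripper_width: 0.0876
t 4.7 tcp [ 0.4963 -0.1758  0.1139] az_y 155.47 F [ 0.   0.3 -0. ] w 0.08757998207716555 q6 -26.408725873879924
tool shift cm [0.07 0.01 0.01]  tool axes [[-0.0, -0.91, 0.415], [-0.0, 0.415, 0.91], [-1.0, -0.0, -0.0]]
```

```bash
python3 -m creep '[[0,0,0,0.07,0,0,10],[0,0,0,0,0,0,10],[0,0,0,0,0,0,10],[0,0,0,0,0,0,10],[0,0,0,0,0,0,10],[0,0,0,0,0,0,10],[0,0,0,0,0,0,10],[0,0,0,0,0,0,10]]' 35 && python3 -m creep '[[0,0,0,-1,0,0,10],[0,0,0,-2,0,0,10],[0,0,0,-3,0,0,10],[0,0,0,-4,0,0,10],[0,0,0,-4,0,0,10],[0,0,0,-3,0,0,10],[0,0,0,0,0,0,10],[0,0,0,0,0,0,10]]'
python3 - <<'E'
from st import *
st()
E
```

```text
time_s: 5.5
tcp_pos: [0.496, -0.1757, 0.1128]
eef_rot: [95.4, 90.0, 160.8]
contact_force: [-0.4, 1.1, 0.0]
gripper_width: 0.0295
time_s: 6.3
tcp_pos: [0.4955, -0.1754, 0.2829]
eef_rot: [6.1, 89.9, 71.5]
contact_force: [0.5, -0.3, -4.7]
gripper_width: 0.0176
t 6.3 tcp [ 0.4955 -0.1754  0.2829] az_y 155.4 F [ 0.5 -0.3 -4.7] w 0.017606066259220354 q6 -26.446903516654206
```

The jaws were still closing when the lift began, so I'll check how the tab actually sits in the grip.

```bash
cat > look.py <<'E'
from st import *
import sys
def look(n,tag,box=90):
    s,M=st(); g=s["tcp_pos"]-M[:,0]*r.hold_point_z
    im,d=r.capture(n); cal=K(n); u=proj(n,g,cal)[0]
    x,y=int(u[0]),int(u[1]); b=box
    x0=np.clip(x-b,0,560-2*b);y0=np.clip(y-b+20,0,420-2*b)
    c=im[y0:y0+2*b,x0:x0+2*b]
    return im,d,cal,c,(x0,y0),g,M
E
python3 - <<'E'
from look import *
cs=[]
for n in("side","top"):
    im,d,cal,c,o,g,M=look(n,n); cs.append(cv2.resize(c,(400,400),interpolation=cv2.INTER_CUBIC))
    for m in r.masks_of("gauge",n)[:1]:
        P=cloud(n,d,m["pixels"],cal); print(n,m["score"],o,np.percentile(P,[1,50,99],axis=0).round(3).tolist())
        L=(P-g)@M; print("tool-frame rel grasp pt: x",np.percentile(L[:,0],[1,50,99]).round(4),"y",np.percentile(L[:,1],[1,99]).round(4),"z",np.percentile(L[:,2],[1,99]).round(4))
        np.save(f"pics/held_{n}.npy",L)
cv2.imwrite("pics/d.png",np.hstack(cs))
E
```

```text
t 6.3 tcp [ 0.4955 -0.1754  0.2829] az_y 155.4 F [ 0.5 -0.3 -4.7] w 0.017606066259220354 q6 -26.446903516654206
side 0.75 (np.int64(224), np.int64(141)) [[0.464, -0.237, 0.157], [0.485, -0.198, 0.223], [0.519, -0.12, 0.297]]
tool-frame rel grasp pt: x [0.0044 0.079  0.145 ] y [-0.0151  0.0094] z [-0.0651  0.0603]
t 6.4 tcp [ 0.4949 -0.1754  0.2813] az_y 155.4 F [-0.3 -0.3 -3.3] w 0.01757208598439565 q6 -26.448416684676676
```

View pics/d.png

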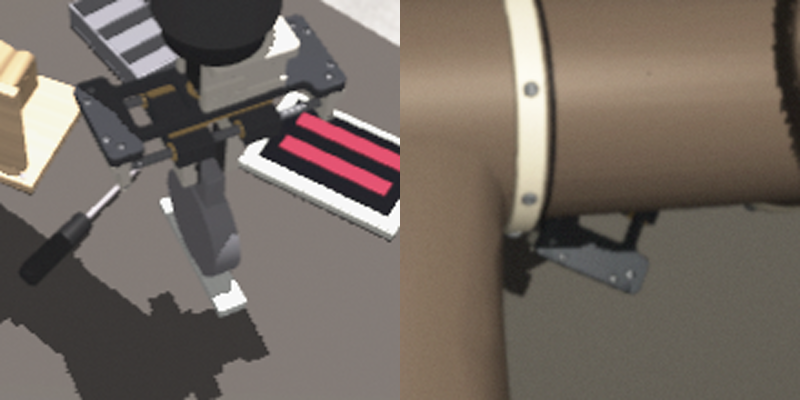

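The jaws hold only the top few millimetres of the tab: the underside is about 145 mm below the grasp point where it should be 132. I'll set it back down and regrip.

```bash
python3 -m creep '[[0,0,0,4,0,0,10],[0,0,0,4,0,0,10],[0,0,0,4,0,0,10],[0,0,0,2.2,0,0,10],[0,0,0,0.8,0,0,10],[0,0,0,0,0,0,10],[0,0,0,0,0,0,10],[0,0,0,0,0,0,10]]' && python3 -m creep '[[0,0,0,0.15,0,0,10],[0,0,0,0,0,0,10]]'&& python3 -m creep '[[0,0,0,0.15,0,0,10],[0,0,0,0,0,0,10]]'&& python3 -m creep '[[0,0,0,0.15,0,0,10],[0,0,0,0,0,0,10]]'
```

```text
time_s: 7.3
tcp_pos: [0.497, -0.1758, 0.1343]
eef_rot: [-69.3, 89.9, -3.9]
contact_force: [0.5, -0.7, -4.3]
gripper_width: 0.0176
time_s: 7.5
tcp_pos: [0.4962, -0.1757, 0.1319]
eef_rot: [-60.6, 89.9, 4.8]
contact_force: [0.2, -0.0, -3.6]
gripper_width: 0.0178
time_s: 7.7
tcp_pos: [0.4959, -0.1757, 0.1298]
eef_rot: [89.4, 90.0, 154.8]
contact_force: [0.4, -0.4, -4.4]
gripper_width: 0.0177
time_s: 7.9
tcp_pos: [0.4967, -0.1759, 0.1291]
eef_rot: [-85.8, 89.9, -20.4]
contact_force: [-0.3, 0.1, 3.5]
gripper_width: 0.0176
```

```bash
python3 -m creep '[[0,0,0,0,0,0,36],[0,0,0,0,0,0,36],[0,0,0,0,0,0,36],[0,0,0,0,0,0,36],[0,0,0,1,0,0,36],[0,0,0,0.65,0,0,36],[0,0,0,0,0,0,36],[0,0,0,0,0,0,36]]' && python3 -m creep '[[0,0,0,0,0,0,10],[0,0,0,0,0,0,10],[0,0,0,0,0,0,10],[0,0,0,0,0,0,10],[0,0,0,0,0,0,10],[0,0,0,0,0,0,10],[0,0,0,0,0,0,10],[0,0,0,0,0,0,10]]' 40
python3 - <<'E'
from st import *
st()
E
```

```text
time_s: 8.7
tcp_pos: [0.4958, -0.1758, 0.1114]
eef_rot: [120.5, 89.9, -174.1]
contact_force: [0.3, -0.4, 0.7]
gripper_width: 0.0315
time_s: 9.5
tcp_pos: [0.4963, -0.1757, 0.1121]
eef_rot: [-70.4, 90.0, -4.9]
contact_force: [0.5, 1.1, 2.7]
gripper_width: 0.0179
t 9.5 tcp [ 0.4963 -0.1757  0.1121] az_y 155.43 F [0.5 1.1 2.7] w 0.01788133348594202 q6 -26.446934234314
```

Regripped with the TCP 112 mm above the underside. I'll lift it and tilt the dial up towards the top camera to read the mark.

```bash
python3 -m creep '[[0,0,0,-1,0,0,10],[0,0,0,-3,0,0,10],[0,0,0,-5,0,0,10],[0,0,0,-5,0,0,10],[0,0,0,-5,0,0,10],[0,0,0,-3,0,0,10],[0,0,0,0,-4,0,10],[0,0,0,0,-4,0,10]]' && python3 -m creep '[[0,0,0,0,-4,0,10],[0,0,-0.14,0,0,0,10],[0,0,-0.14,0,0,0,10],[0,0,-0.14,0,0,0,10],[0,0,-0.14,0,0,0,10],[0,0,-0.14,0,0,0,10],[0,0,-0.14,0,0,0,10],[0,0,-0.14,0,0,0,10]]' && python3 -m creep '[[0,0,-0.14,0,0,0,10],[0,0,-0.14,0,0,0,10],[0,0,0,0,0,0,10],[0,0,0,0,0,0,10],[0,0,0,0,0,0,10],[0,0,0,0,0,0,10],[0,0,0,0,0,0,10]]'
cat > dial.py <<'E'
from st import *
# rectify the dial: gauge axes from tool: gx=-ty, gy=tz, gz=-tx ; underside is .112 ahead of TCP
def dial(n,f,h=.112):
    s,M=st(); im,d=r.capture(n); cal=K(n)
    gx,gy,gz=-M[:,1],M[:,2],-M[:,0]; O=s["tcp_pos"]-gz*h
    C=O+gz*.060+gx*.012; S=.06
    q=np.array([C+S*(a*gy+b*gz) for a,b in((-1,1),(1,1),(1,-1),(-1,-1))])
    H=cv2.getPerspectiveTransform(proj(n,q,cal).astype(np.float32),np.float32([[0,0],[599,0],[599,599],[0,599]]))
    out=cv2.warpPerspective(im,H,(600,600),flags=cv2.INTER_CUBIC); cv2.imwrite(f,out)
    print("gx",gx.round(3),"px",proj(n,[C],cal).round(1),"view cos",)
    return im,d,cal,out,H
E
python3 - <<'E'
from dial import *
im,d,cal,out,H=dial("top","pics/e.png")
cv2.imwrite("pics/e_full.png",im)
for q in("gauge","mark","pointer"):
    for m in r.look_for(q,"top")[:2]: print(q,m)
E
```

```text
time_s: 10.3
tcp_pos: [0.569, -0.209, 0.3345]
eef_rot: [-57.2, 89.8, 8.2]
contact_force: [0.5, 0.1, -4.1]
gripper_width: 0.018
time_s: 11.1
tcp_pos: [0.6199, -0.2774, 0.3805]
eef_rot: [-93.0, 44.0, -30.4]
contact_force: [0.8, -3.5, -0.9]
gripper_width: 0.018
time_s: 11.8
tcp_pos: [0.6237, -0.2785, 0.4266]
eef_rot: [-93.0, 37.6, -31.0]
contact_force: [-0.0, -0.8, -3.7]
gripper_width: 0.0177
t 11.8 tcp [ 0.6237 -0.2785  0.4266] az_y 153.84 F [-0.  -0.8 -3.7] w 0.01767096433799328 q6 -93.89343821975886
gx [ 0.549 -0.27   0.791] px [[461.5 124.6]] view cos
gauge {'rect': [415.6, 93.6, 462.2, 143.7], 'score': 0.94}
```

View pics/e.png

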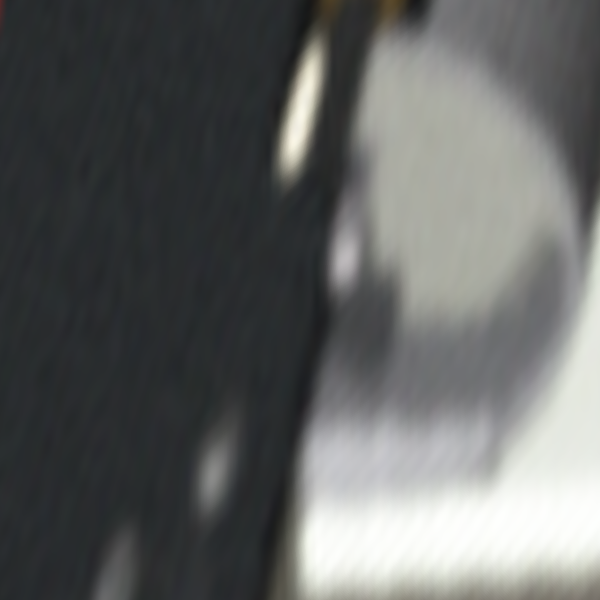

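Run:
```python
import cv2
im=cv2.imread("pics/e_full.png");cv2.imwrite("pics/f.png",cv2.resize(im[40:240,330:550],None,fx=3,fy=3,interpolation=cv2.INTER_CUBIC)[:600])
```

```text
(no output)
```

View pics/f.png

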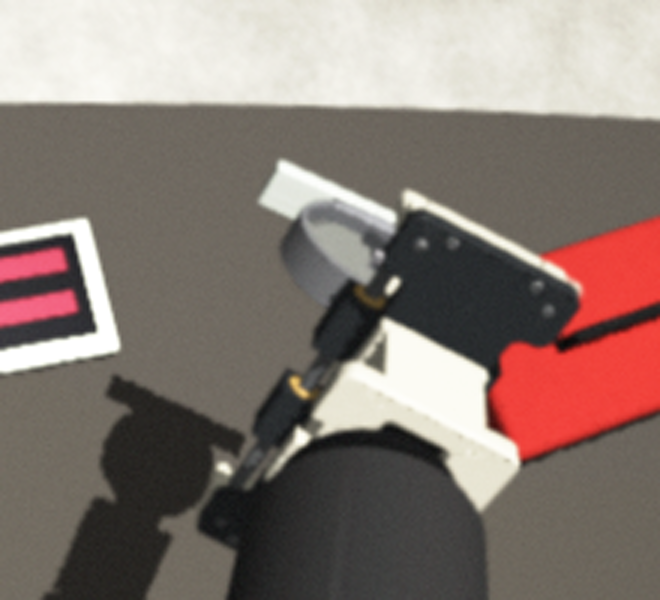

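The gripper body hides half the dial (in the crop the dial is at about (345,245)). I'll undo the tilt and face the dial to the side camera instead.

```bash
python3 -m creep '[[0,0,0.13,0,0,0,10],[0,0,0.13,0,0,0,10],[0,0,0.13,0,0,0,10],[0,0,0.13,0,0,0,10],[0,0,0.13,0,0,0,10],[0,0,0.13,0,0,0,10],[0,0,0.13,0,0,0,10],[0,0,0,0,0,0,10]]' && python3 -m creep '[[0,0,0,0,0,0,10],[0,0,0,0,0,0,10]]'
cat > rot.py <<'E'
from st import *
# tool-frame rotvec from present attitude to gauge with gx azimuth az, gx elevation el (deg), lean a (rad)
def rot(az,el=0,a=0,s=None):
    s,M=st(); c=R.from_euler("zy",[0,0]) 
    G=R.from_euler("ZYX",[np.radians(az),-np.radians(el),-a]).as_matrix()
    T=np.c_[-G[:,2],-G[:,0],G[:,1]]
    print("rotvec tool",R.from_matrix(M.T@T).as_rotvec().round(4),"joints",np.round(s["joints"],1))
    return T
E
python3 - <<'E'
from rot import *
rot(-26); goto([.43,-.27,.42])
E
```

```text
time_s: 12.8
tcp_pos: [0.6344, -0.3263, 0.4716]
eef_rot: [-101.0, 69.4, -43.5]
contact_force: [2.1, -1.1, -3.9]
gripper_width: 0.0178
time_s: 13.0
tcp_pos: [0.6305, -0.3265, 0.4714]
eef_rot: [-101.0, 69.0, -43.5]
contact_force: [-0.5, 0.5, -3.7]
gripper_width: 0.0176
t 13.0 tcp [ 0.6305 -0.3265  0.4714] az_y 148.32 F [-0.5  0.5 -3.7] w 0.017642131897895895 q6 -29.862170611221494
rotvec tool [-0.1112 -0.0903  0.3551] joints [ -5.    8.2   6.3  13.6 -71.9 -29.9]
t 13.0 tcp [ 0.6305 -0.3265  0.4714] az_y 148.32 F [-0.5  0.5 -3.7] w 0.017642131897895895 q6 -29.862170611221494
tool shift cm [ 0.08 20.55 -5.87]  tool axes [[0.26, -0.797, 0.546], [-0.246, 0.492, 0.835], [-0.934, -0.351, -0.069]]
```

```bash
python3 -m creep '[[0,0,0,0,4.1,-1.2,10],[0,0,0,0,4.1,-1.2,10],[0,0,0,0,4.1,-1.2,10],[0,0,0,0,4.1,-1.2,10],[0,0,0,0,4.1,-1.1,10],[-0.04,-0.03,0.12,0,0,0,10],[-0.04,-0.03,0.12,0,0,0,10],[-0.03,-0.03,0.115,0,0,0,10]]' && python3 -m creep '[[0.14,0,0,0,0,0,10],[0.14,0,0,0,0,0,10],[0.14,0,0,0,0,0,10],[0.14,0,0,0,0,0,10],[0.14,0,0,0,0,0,10],[0.14,0,0,0,0,0,10],[0.14,0,0,0,0,0,10],[0.14,0,0,0,0,0,10]]'
python3 - <<'E'
from rot import *
rot(214); goto([.43,-.25,.42])
E
```

```text
time_s: 13.8
tcp_pos: [0.4331, -0.2744, 0.4071]
eef_rot: [-55.9, 89.8, 8.2]
contact_force: [0.3, 0.1, -3.3]
gripper_width: 0.0181
time_s: 14.6
tcp_pos: [0.4341, -0.275, 0.4048]
eef_rot: [-43.3, 89.8, -43.9]
contact_force: [0.1, -0.5, -3.7]
gripper_width: 0.0179
t 14.6 tcp [ 0.4341 -0.275   0.4048] az_y 89.4 F [ 0.1 -0.5 -3.7] w 0.017922401120272834 q6 -80.24417268302048
rotvec tool [9.67e-01 3.20e-03 9.00e-04] joints [-10.4   1.2  -1.    0.1 -87.7 -80.2]
t 14.6 tcp [ 0.4341 -0.275   0.4048] az_y 89.4 F [ 0.1 -0.5 -3.7] w 0.017922401120272834 q6 -80.24417268302048
tool shift cm [ 0.36  2.49 -0.44]  tool axes [[0.002, 0.01, 1.0], [-0.002, 1.0, -0.01], [-1.0, -0.002, 0.002]]
```

Good. I'll finish the yaw, then tilt by about 25°.

```bash
python3 -m creep '[[0.14,0,0,0,0,0,10],[0.14,0,0,0,0,0,10],[0.14,0,0,0,0,0,10],[0.14,0,0,0,0,0,10],[0.14,0,0,0,0,0,10],[0.14,0,0,0,0,0,10],[0.127,0,0,0,0,0,10],[0,0,-0.12,0,0,0,10]]' && python3 -m creep '[[0,0,-0.12,0,0,0,10],[0,0,-0.12,0,0,0,10],[0,0,-0.12,0,0,0,10],[0,0,0,0,0,0,10],[0,0,0,0,0,0,10],[0,0,0,0,0,0,10],[0,0,0,0,0,0,10],[0,0,0,0,0,0,10]]'
python3 - <<'E'
from dial import *
im,d,cal,out,H=dial("side","pics/g.png"); cv2.imwrite("pics/g_full.png",im)
for q in("gauge","mark","pointer"):
    for m in r.look_for(q,"side")[:2]: print(q,m)
c=im[60:360,130:430]
E
```

```text
time_s: 15.4
tcp_pos: [0.4329, -0.2763, 0.4071]
eef_rot: [-86.7, 83.3, -142.8]
contact_force: [-1.5, -0.7, -3.9]
gripper_width: 0.0179
time_s: 16.2
tcp_pos: [0.4349, -0.2755, 0.4053]
eef_rot: [-89.8, 62.6, -145.5]
contact_force: [0.2, -0.5, -3.9]
gripper_width: 0.0177
t 16.2 tcp [ 0.4349 -0.2755  0.4053] az_y 34.24 F [ 0.2 -0.5 -3.9] w 0.01768554976191526 q6 -146.72715572266566
gx [-0.734 -0.5    0.46 ] px [[338.1 261.1]] view cos
mark {'rect': [359.5, 196.2, 419.9, 250.6], 'score': 0.71}
```

View pics/g.png

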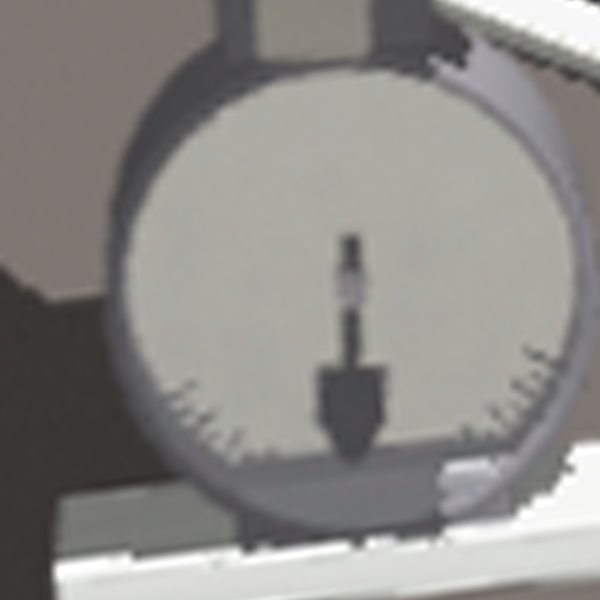

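Run:
```python
import cv2
im=cv2.imread("pics/g_full.png");c=im[215:325,285:400];cv2.imwrite("pics/i.png",cv2.resize(c,None,fx=5.4,fy=5.4,interpolation=cv2.INTER_CUBIC))
```

```text
(no output)
```

View pics/i.png

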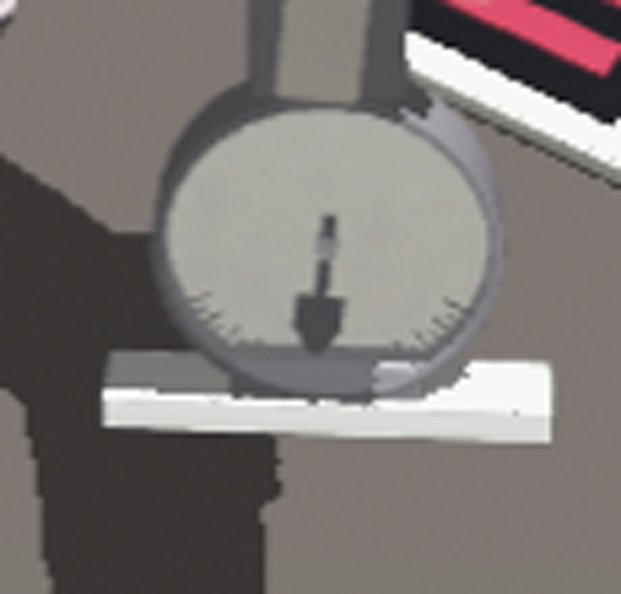

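The dial's lower rim, where the mark should be, is masked by a grey band. I'll tilt further so the view is along the dial's normal.

```bash
python3 -m creep '[[0,0,-0.08,0,0,0,10],[0,0,-0.1,0,0,0,10],[0,0,-0.1,0,0,0,10],[0,0,-0.1,0,0,0,10],[0,0,-0.1,0,0,0,10],[0,0,-0.08,0,0,0,10],[0,0,0,0,0,0,10],[0,0,0,0,0,0,10]]' && python3 -m creep '[[0,0,0,0,0,0,10],[0,0,0,0,0,0,10],[0,0,0,0,0,0,10],[0,0,0,0,0,0,10],[0,0,0,0,0,0,10]]'
python3 - <<'E'
from dial import *
im,d,cal,out,H=dial("side","pics/j.png"); cv2.imwrite("pics/j_full.png",im)
E
```

```text
time_s: 17.2
tcp_pos: [0.4361, -0.2751, 0.4038]
eef_rot: [-90.0, 30.5, -145.6]
contact_force: [0.1, 0.1, -3.8]
gripper_width: 0.0178
time_s: 17.7
tcp_pos: [0.4354, -0.2752, 0.4046]
eef_rot: [-90.0, 30.4, -145.6]
contact_force: [-0.1, 0.1, -4.2]
gripper_width: 0.0173
t 17.7 tcp [ 0.4354 -0.2752  0.4046] az_y 34.27 F [-0.1  0.1 -4.2] w 0.01734877346891178 q6 -153.52084648932333
gx [-0.419 -0.285  0.862] px [[338.4 261.2]] view cos
```

View pics/j.png

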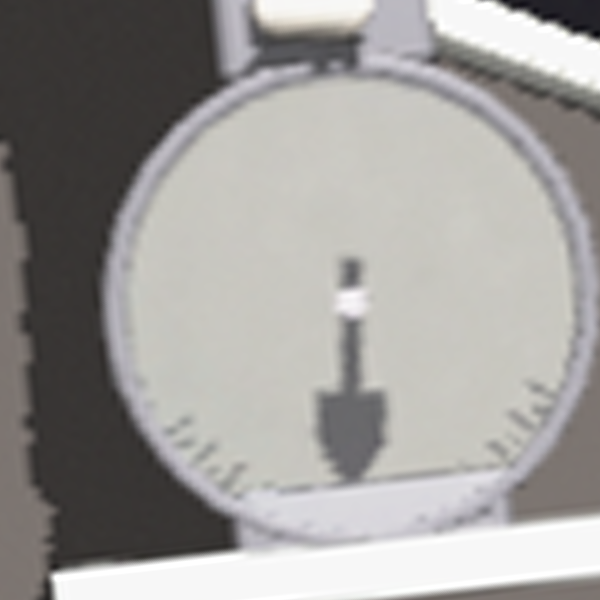

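Run:
```python
from dial import *
im,d,cal,out,H=dial("side","pics/k.png")
s,M=st()
for q in("mark","pointer","mark_tip","gauge"):
    for m in r.look_for(q,"side")[:3]: print(q,np.round(m["rect"]),round(m["score"],2), cv2.perspectiveTransform(np.float32([[m["rect"][:2],m["rect"][2:]]]),H).round(0).tolist())
O=s["tcp_pos"]+M[:,0]*.112
P=cloud("side",d,np.ones(d.shape,bool),cal)
G=(P-O)@np.c_[-M[:,1],M[:,2],-M[:,0]]*1000
uv=np.argwhere(d>0)
k=(abs(G[:,1])<75)&(G[:,2]>-5)&(G[:,2]<115)&(G[:,0]>-20)&(G[:,0]<40)
g=G[k];uv=uv[k]
px=im[uv[:,0],uv[:,1]].mean(1)
for y0 in (-20,10,24,32,45):
    t=abs(g[:,1]-y0)<1.0
    o=np.argsort(g[t][:,2]); print("y",y0,[(int(z),round(float(x),1),int(c)) for z,x,c in zip(g[t][o][:,2],g[t][o][:,0],px[t][o]) if z<50][::1])
```

```text
t 17.75 tcp [ 0.4354 -0.2751  0.4045] az_y 34.29 F [ 0.3 -0.5 -4.6] w 0.01738607979842266 q6 -153.5214252958432
gx [-0.418 -0.285  0.862] px [[338.4 261.2]] view cos
t 17.8 tcp [ 0.4355 -0.2751  0.4044] az_y 34.31 F [ 0.4 -0.6 -3.6] w 0.017781942478666074 q6 -153.51861217000683
pointer [232. 219. 283. 268.] 0.31 [[[-524.0, 75.0], [-100.0, 397.0]]]
gauge [303. 206. 391. 306.] 0.73 [[[-6.0, -77.0], [708.0, 580.0]]]
y -20 [(-3, 13.4, 89), (-2, 13.5, 246), (0, 12.3, 247), (0, 11.9, 247), (0, 13.4, 247), (0, 12.7, 247), (2, 10.3, 247), (2, 13.3, 247), (3, 13.3, 247), (3, 11.5, 247), (5, 15.8, 247), (6, 11.5, 247), (8, 10.3, 245), (19, 9.0, 73), (21, 12.3, 138), (22, 11.8, 180), (24, 9.8, 195), (25, 14.6, 193), (25, 9.8, 180), (27, 10.8, 176), (27, 14.4, 194), (28, 10.0, 166), (28, 11.3, 155), (29, 10.3, 194), (30, 8.9, 175), (31, 10.7, 195), (32, 13.8, 195), (34, 11.3, 195), (35, 10.0, 195), (37, 11.7, 195), (38, 9.0, 195), (40, 11.3, 195), (40, 12.0, 196), (41, 11.2, 194), (41, 9.9, 195), (43, 10.6, 194), (43, 10.2, 196), (44, 14.9, 195), (46, 8.9, 196), (47, 9.5, 196), (49, 11.7, 195)]

[... 2292 characters left out ...]
12.4, 198), (44, 10.2, 198), (46, 11.7, 198), (47, 12.8, 197), (49, 13.7, 196), (49, 12.1, 198)]
y 45 [(2, 9.3, 125), (4, 13.5, 245), (5, 10.2, 247), (5, 11.6, 247), (6, 12.8, 247), (7, 13.1, 247), (8, 10.3, 247), (9, 11.7, 247), (11, 12.3, 247), (12, 9.9, 247), (14, 9.7, 245), (24, 10.6, 170), (24, 11.0, 132), (25, 11.0, 185), (25, 14.8, 172), (27, 11.6, 185), (28, 11.8, 183), (30, 9.4, 171), (31, 11.2, 186), (33, 11.2, 197), (34, 10.0, 167), (34, 13.2, 155), (36, 11.7, 153), (36, 10.7, 184), (37, 12.3, 185), (37, 13.6, 197), (38, 10.6, 198), (39, 12.5, 198), (40, 11.7, 198), (41, 11.3, 180), (43, 8.5, 181), (44, 10.9, 198), (46, 9.5, 198), (47, 12.7, 198), (49, 12.5, 199), (49, 12.5, 199)]
```

```bash
python3 - <<'E'
import cv2,numpy as np
o=cv2.imread("pics/k.png")
def samp(p): return cv2.remap(o,np.float32(p[...,0]),np.float32(p[...,1]),cv2.INTER_LINEAR)
c=np.array([351,303]); phi=np.radians(5.8)
A=np.arange(-10,31,2); rr=np.arange(32,48,1)
a=np.radians(A)[None]+phi; q=np.stack([c[0]+5*rr[:,None]*np.sin(a),c[1]+5*rr[:,None]*np.cos(a)],-1)
t=samp(q)
print("gray; ang",A)
for r_,row in zip(rr,t.mean(2).astype(int)): print(r_,row)
h=cv2.cvtColor(o,cv2.COLOR_BGR2GRAY)
# base lower & upper edge slope
for y0 in range(500,600,1): pass
for name,f in (("lower",lambda g:np.where(g>225)[0].max()),("upper",lambda g:np.where(g>235)[0].min())):
    X=[x for x in range(70,540,10) if (h[480:,x]>236).any()]
    Y=[480+f(h[480:,x]) for x in X]; p=np.polyfit(X,Y,1); print(name,p, "resid",np.std(np.array(Y)-np.polyval(p,X)), "ang",np.degrees(np.arctan(p[0])))
E
cp pics/k.png pics/k0.png
```

```text
gray; ang [-10  -8  -6  -4  -2   0   2   4   6   8  10  12  14  16  18  20  22  24
  26  28  30]
32 [114 104 106 104 102 118 156 184 198 199 197 196 197 197 196 196 195 196
 196 196 196]
33 [126 101 104 104 112 141 182 196 198 197 197 197 196 197 196 196 195 196
 196 196 196]
34 [150 114 103 103 134 177 197 198 200 201 200 198 197 196 196 196 195 196
 196 196 196]
35 [167 134 116 124 157 182 180 183 184 185 189 194 198 199 199 197 196 196
 196 196 196]
36 [152 141 144 165 184 185 175 181 174 166 162 165 172 181 193 199 199 196
 196 196 196]
37 [180 189 200 208 213 215 213 213 208 201 191 182 170 162 163 175 190 198
 199 195 196]
38 [222 227 227 224 222 222 223 222 223 224 224 221 213 198 181 166 163 175
 195 190 192]
39 [220 218 218 218 219 218 219 219 218 218 218 220 223 224 220 206 183 168
 176 178 186]
40 [218 217 217 217 218 218 218 218 218 218 218 218 218 219 221 224 221 204
 189 176 172]
41 [218 217 216 217 218 218 217 218 218 218 218 218 218 218 219 219 221 223
 216 197 170]
42 [217 217 216 217 218 218 217 217 218 218 218 218 218 218 218 219 219 219
 222 225 206]
43 [217 218 217 216 217 218 217 217 218 218 217 219 218 218 217 218 218 219
 219 222 227]
44 [215 214 217 216 216 217 217 217 218 219 216 212 215 218 213 216 220 216
 222 213 221]
45 [208 207 215 217 215 217 216 215 216 217 210 192 208 214 203 212 215 205
 215 194 206]
46 [205 206 213 214 208 214 214 212 212 207 203 193 202 201 199 204 204 201
 205 195 193]
47 [195 192 192 187 188 204 205 202 202 200 198 202 193 188 188 190 192 193
 195 194 189]
lower [-3.89685476e-02  6.06499075e+02] resid 3.4580665494516687 ang -2.231604171519937
upper [-9.85083256e-02  5.79786540e+02] resid 1.324894792855693 ang -5.6259602578574395
```

The mark sits at or behind the neck plate and the picture is too coarse to show it. I'll bring the dial closer to the side camera, viewed from slightly above.

```bash
python3 -m creep '[[0,0,0.08,0,0,0,10],[0,0,0.1,0,0,0,10],[0,0,0.1,0,0,0,10],[0,0,0.1,0,0,0,10],[0,0,0.1,0,0,0,10],[0,0,0.08,0,0,0,10],[0,0,0,0,0,0,10]]'
python3 - <<'E'
from rot import *
rot(205,25); s,M=st(); print("shift",100*M.T@np.array([-.06,-.1,.27]))
E
```

```text
time_s: 18.7
tcp_pos: [0.4344, -0.2758, 0.4069]
eef_rot: [-89.6, 62.8, -145.4]
contact_force: [-1.2, 0.9, -3.0]
gripper_width: 0.0176
t 18.7 tcp [ 0.4344 -0.2758  0.4069] az_y 34.16 F [-1.2  0.9 -3. ] w 0.017643487256256005 q6 -146.70298311876388
rotvec tool [0.1436 0.074  0.0385] joints [   0.8   10.6   -1.3   15.  -100.8 -146.7]
t 18.7 tcp [ 0.4344 -0.2758  0.4069] az_y 34.16 F [-1.2  0.9 -3. ] w 0.017643487256256005 q6 -146.70298311876388
shift [-19.15098752 -21.75979921   4.97501913]
```

```bash
python3 -m creep '[[0,0,0,-2.4,-2.7,0.6,10],[0,0,0,-2.4,-2.7,0.6,10],[0,0,0,-2.4,-2.7,0.6,10],[0,0,0,-2.4,-2.7,0.6,10],[0,0,0,-2.4,-2.7,0.6,10],[0,0,0,-2.4,-2.7,0.6,10],[0,0,0,-2.4,-2.7,0.6,10],[0,0,0,-2.4,-2.7,0.6,10]]' && python3 -m creep '[[0,0,0,0,0,0,10],[0,0,0,0,0,0,10],[0,0,0,0,0,0,10],[0,0,0,0,0,0,10],[0,0,0,0,0,0,10],[0,0,0,0,0,0,10],[0,0,0,0,0,0,10],[0,0,0,0,0,0,10]]'
python3 - <<'E'
from dial import *
im,d,cal,out,H=dial("side","pics/l.png"); cv2.imwrite("pics/l_full.png",im); np.save("pics/l_d.npy",d)
print([(np.round(m["rect"]),m["score"]) for m in r.look_for("gauge","side")[:2]])
c=cal[2]; s,M=st(); v=c[:3,:3]@(s["tcp_pos"]+M[:,0]*.05)+c[:3,3]; print("dist",np.linalg.norm(v))
E
```

```text
time_s: 19.5
tcp_pos: [0.3773, -0.3726, 0.6753]
eef_rot: [-90.2, 62.3, -145.9]
contact_force: [0.7, -0.2, -3.0]
gripper_width: 0.0179
time_s: 20.3
tcp_pos: [0.3777, -0.3726, 0.6745]
eef_rot: [-90.0, 62.5, -145.6]
contact_force: [0.3, 0.2, -3.8]
gripper_width: 0.0178
t 20.3 tcp [ 0.3777 -0.3726  0.6745] az_y 34.34 F [ 0.3  0.2 -3.8] w 0.0177610710888979 q6 -123.48135097107449
gx [-0.732 -0.5    0.462] px [[396.7 205.9]] view cos
[(array([342., 122., 464., 264.]), 0.81)]
t 20.4 tcp [ 0.3777 -0.3726  0.6745] az_y 34.33 F [ 0.   0.2 -3.7] w 0.017871281589067995 q6 -123.48152712258083
dist 0.5513331869094404
```

View pics/l.png

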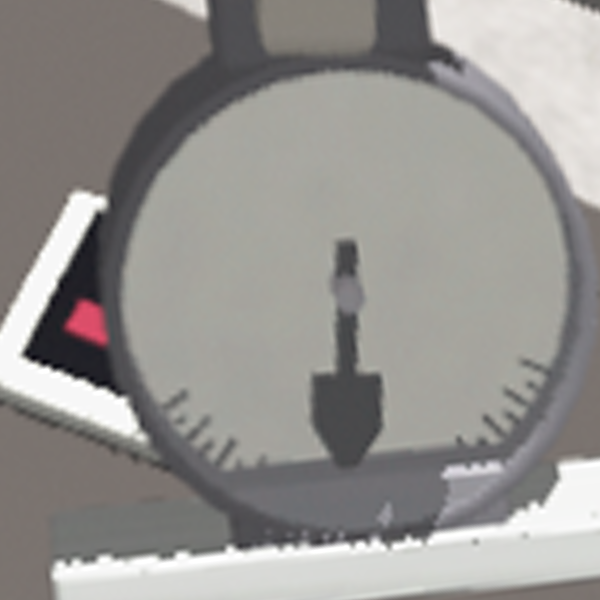

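Run:
```python
from dial import *
im=cv2.imread("pics/l_full.png")
s,M=st();cal=K("side"); gx,gy,gz=-M[:,1],M[:,2],-M[:,0]
O=s["tcp_pos"]-gz*.112; C=O+gz*.060+gx*.012; S=.06
q=np.array([C+S*(a*gy+b*gz) for a,b in((-1,1),(1,1),(1,-1),(-1,-1))])
H=cv2.getPerspectiveTransform(np.float32([[0,0],[599,0],[599,599],[0,599]]),proj("side",q,cal).astype(np.float32))
p=cv2.perspectiveTransform(np.float32([[[388,515],[345,290],[240,470],[520,450]]]),H)[0];print(p)
x,y=np.round(p[0]).astype(int)
np.set_printoptions(linewidth=250)
g=im.mean(2).astype(int)
print("cols",x-26,x+28)
for v in range(y-18,y+12): print(v,g[v,x-26:x+28])
print(im[y-2:y+3,x-2:x+3].tolist())
```

```text
t 20.4 tcp [ 0.3777 -0.3726  0.6745] az_y 34.33 F [ 0.   0.2 -3.7] w 0.017871281589067995 q6 -123.48152712258083
[[407.82495 245.73428]
 [405.94226 205.08456]
 [380.21176 234.8784 ]
 [435.8013  237.31728]]
cols 382 436
228 [161 161 161 161 162 162 162 161 161 160 160 160 160 140  91  73  74  74  74  73  73  74  74  74  74  72  73  74 159 164 162 162 162 163 162 161 161 161 162 161 162 161 161 161 161 162 162 162 162 161 162 162 162 154]
229 [161 161 161 161 162 162 161 162 160 160 159 159 160 159  97  73  73  74  74  74  74  74  73  74  73  73  72  93 160 163 162 163 161 162 161 162 162 162 161 162 163 161 161 161 161 161 162 161 161 162 161 161 161 161]
230 [161 161 161 161 161 162 162 162 161 160 160 160 159 159 123  81  73  74  74  74  73  74  73  74  74  73  73  94 161 163 162 161 161 162 162 161 161 161 162 162 161 161 162 162 161 162 161 157 146 161 161 156 139 148]
231 [162 162 161 161 161 161 161 160 160 161 160 160 159 159 157  96  73  75  74  74  75  73  74  73  74  73  73 135 161 162 161 161 161 161 161 162 163 162 161 161 162 162 161 162 161 161 162 149  90 131 162 156 12
[... 5501 characters left out ...]
14 214 214 214 214 214 214 214 214 214 214 214 214 214]
257 [205 205 204 205 205 205 205 205 205 205 205 205 206 205 205 205 208 207 208 208 208 209 208 208 208 208 208 209 208 208 209 210 210 210 210 211 211 211 211 211 210 211 211 211 212 211 212 212 212 212 213 213 213 213]
[[[114, 111, 109], [115, 111, 111], [150, 146, 144], [116, 112, 111], [114, 111, 109]], [[114, 111, 111], [151, 145, 146], [154, 147, 148], [116, 112, 113], [115, 111, 112]], [[149, 143, 145], [151, 145, 147], [152, 146, 147], [115, 111, 112], [116, 111, 112]], [[115, 111, 110], [151, 145, 146], [116, 112, 110], [112, 109, 107], [113, 109, 109]], [[100, 96, 96], [100, 97, 98], [90, 88, 89], [93, 89, 91], [94, 90, 91]]]
```

Run:
```python
import cv2,numpy as np
np.set_printoptions(linewidth=250)
o=cv2.imread("pics/l.png").mean(2).astype(np.float32)
# dial circle fit from radial edges in the upper half
c=np.array([345.,293.])
for it in range(3):
    pts=[]
    for t in np.radians(np.arange(100,260,3)):
        rr=np.arange(195,250,.5); X=(c[0]+rr*np.sin(t)).astype(np.float32);Y=(c[1]+rr*np.cos(t)).astype(np.float32)
        v=cv2.remap(o,X[None],Y[None],1)[0]; k=np.where(v<135)[0]
        if len(k): pts.append([X[k[0]],Y[k[0]]])
    pts=np.array(pts); A=np.c_[2*pts,np.ones(len(pts))]; s=np.linalg.lstsq(A,(pts**2).sum(1),rcond=None)[0]; c=s[:2]; Rr=np.sqrt(s[2]+c@c)
print("circle",c,Rr,"resid",np.std(np.linalg.norm(pts-c,axis=1)))
e=cv2.fitEllipse(pts.astype(np.float32)); print("ellipse",e)
# chord edge: for columns, first row >400 with gray below 130
X=[x for x in list(range(270,315,5))+list(range(390,450,5))]; Y=[np.where(o[400:,x]<128)[0][0]+400 for x in X]
p=np.polyfit(X,Y,1); print("chord",p,np.degrees(np.arctan(p[0])),Y)
phi=-np.arctan(p[0])
a=np.arange(-66,67,2)
print(a)
for mm in np.arange(35,43.1,.5)*Rr/223:
    t=np.radians(a)+phi; v=cv2.remap(o,(c[0]+5*mm*np.sin(t)).astype(np.float32)[None],(c[1]+5*mm*np.cos(t)).astype(np.float32)[None],1)[0]
    print(round(mm,1),v.astype(int))
```

```text
circle [349.30940328 295.43046772] 224.51336299523308 resid 1.4620254863120559
ellipse ((346.1446228027344, 280.35089111328125), (415.4136047363281, 443.3301086425781), 76.12248229980469)
chord [-6.23842126e-02  4.75255605e+02] -3.569726014406929 [np.int64(465), np.int64(464), np.int64(464), np.int64(463), np.int64(462), np.int64(463), np.int64(462), np.int64(461), np.int64(400), np.int64(452), np.int64(452), np.int64(451), np.int64(451), np.int64(450), np.int64(451), np.int64(451), np.int64(450), np.int64(449), np.int64(449), np.int64(448), np.int64(447)]
[-66 -64 -62 -60 -58 -56 -54 -52 -50 -48 -46 -44 -42 -40 -38 -36 -34 -32 -30 -28 -26 -24 -22 -20 -18 -16 -14 -12 -10  -8  -6  -4  -2   0   2   4   6   8  10  12  14  16  18  20  22  24  26  28  30  32  34  36  38  40  42  44  46  48  50  52  54  56
  58  60  62  64  66]
35.2 [162 162 162 162 161 162 161 160 160 161 161 163 162 161 161 161 163 162 161 160 155 138 123 105 101 104 102 102 104 104  99  99 102 105 103 103 103 103 103 103 104 103 102 101 103 111 123 140 154 164 142 163 163 161 162 156 159 162 162 163 159 157
 165 164 163
[... 3725 characters left out ...]
12 111 111 112 111 111 122 115 111 111 112 112 111 112 112 121 157 184 213 204 153 103  99 105 112 108 117 109  99 128 115 119
 129 109 136 126 108]
42.8 [163 153 111 153 127 149 153  97 146 121 115 142  98 129 114 103 103 104 107 111 113 112 112 112 111 112 110 111 111 111 111 112 112 112 112 110 134 115 111 111 111 112 112 112 112 134 148 161 206 221 170 125  93 104 100 103 104 104 103 110 100 110
 113 103 112 111 101]
43.3 [158 145 113 141 130 148 143 102 131 115 105 125 104 117 104 102 104 105 109 113 113 112 112 111 111 111 111 111 110 112 111 112 112 112 112 107 146 115 111 111 112 112 112 112 111 139 150 148 178 212 186 167 103 101  99 101 100 101 103 102  98 103
 102  98  99  99 101]
```

Run:
```python
from st import *
s,M=st(); print(100*M.T@np.array([-.12,-.05,.10]), s["joints"].round(1))
```

```text
t 20.4 tcp [ 0.3777 -0.3726  0.6745] az_y 34.33 F [ 0.   0.2 -3.7] w 0.017871281589067995 q6 -123.48152712258083
[ -2.98326294 -15.91040963  -2.63799308] [ -10.4   14.6   34.2   24.2 -127.3 -123.5]
```

```bash
python3 -m creep '[[0,0,0,-0.8,-4,-0.7,10],[0,0,0,-0.8,-4,-0.7,10],[0,0,0,-0.7,-4,-0.6,10],[0,0,0,-0.7,-3.9,-0.6,10],[0,0,0.1,0,0,0,10],[0,0,0.1,0,0,0,10],[0,0,0.1,0,0,0,10],[0,0,0,0,0,0,10]]' && python3 -m creep '[[0,0,0,0,0,0,10],[0,0,0,0,0,0,10],[0,0,0,0,0,0,10],[0,0,0,0,0,0,10],[0,0,0,0,0,0,10],[0,0,0,0,0,0,10]]'
python3 - <<'E'
from dial import *
im,d,cal,out,H=dial("side","pics/m.png"); cv2.imwrite("pics/m_full.png",im); np.save("pics/m_d.npy",d)
for q in("mark","pointer","gauge"): print(q,[(np.round(m["rect"]),round(m["score"],2)) for m in r.look_for(q,"side")[:2]])
p=proj("side",[r.get_state()["tcp_pos"]],cal)[0];print(p, "hsv dark count")
x,y=int(p[0]),int(p[1]); x0,y0=np.clip(x-100,0,360),np.clip(y-60,0,220)
cv2.imwrite("pics/n.png",cv2.resize(im[y0:y0+200,x0:x0+200],(600,600),interpolation=cv2.INTER_CUBIC)); print(x0,y0)
E
```

```text
time_s: 21.2
tcp_pos: [0.2558, -0.423, 0.7765]
eef_rot: [-88.3, 79.9, -144.1]
contact_force: [-0.7, -0.4, -2.6]
gripper_width: 0.0178
time_s: 21.8
tcp_pos: [0.2583, -0.4227, 0.7745]
eef_rot: [-90.0, 79.6, -145.6]
contact_force: [0.5, -0.3, -4.5]
gripper_width: 0.0179
t 21.8 tcp [ 0.2583 -0.4227  0.7745] az_y 34.37 F [ 0.5 -0.3 -4.5] w 0.017885911633070344 q6 -105.56534984949737
gx [-0.812 -0.555  0.18 ] px [[379.3 243.4]] view cos
mark [(array([206., 159., 244., 192.]), 0.18)]
pointer []
gauge []
[389.3853753  178.20475795] hsv dark count
289 118
```

View pics/n.png

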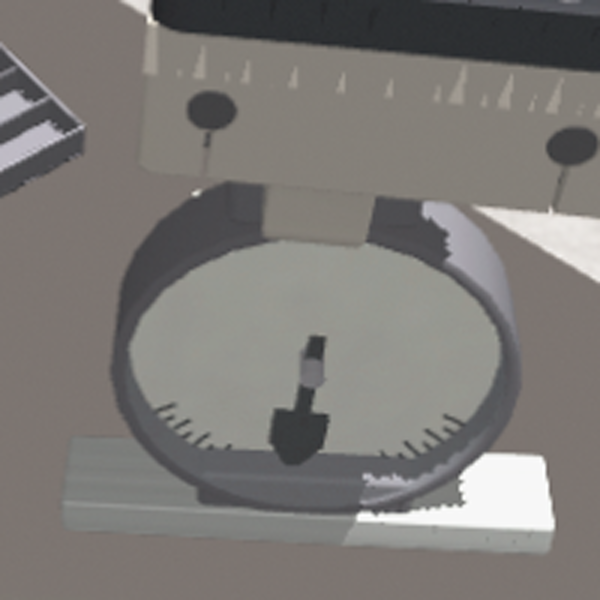

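Run:
```python
import cv2,numpy as np
np.set_printoptions(linewidth=400,threshold=100000)
g=cv2.imread("pics/m_full.png").mean(2).astype(int)
print("cols 374..428")
for v in range(262,290): print(v,g[v,374:428])
```

```text
cols 374..428
262 [146 145 146 146 129  81  59  60  58  59  61  61  60  60  60  60  60  61  60  60  61  58  61  80 144 148 147 147 147 147 147 147 147 147 146 146 146 145 146 146 147 146 147 146 146 146 147 146 147 147 147 147 147 147]
263 [145 147 145 144 115  74  59  59  59  60  60  59  61  61  60  59  60  60  61  60  60  59  60 101 145 146 148 147 146 147 146 146 146 147 146 146 146 147 146 147 147 145 146 147 146 147 147 147 147 146 147 147 147 147]
264 [146 146 146 145 114  73  60  60  59  60  60  60  59  60  60  60  61  60  60  58  59  61  60 122 146 147 148 146 147 146 146 147 147 146 147 146 146 147 146 146 146 146 146 147 146 146 147 146 146 143 139 143 146 146]
265 [146 146 146 146 114  73  59  59  58  60  59  58  61  60  60  60  61  59  59  61  60  60  61 142 147 146 146 145 145 146 145 147 146 146 147 146 146 146 147 146 145 147 146 146 146 146 146 147 143 117  80 125 144 146]
266 [145 146 146 145 145 116  74  59  62  62  61  60  60  61  61  61  60  60  59  58  60  57  81 143 147 147 146 147 147 147 146 146 146 146 146 147 147 147 147 146 146 147 147 147 147 146 146 146 1
[... 4213 characters left out ...]
4  86  85  80  88  95 101 117 126]
287 [ 87  83  84  82  82  83  82  81  82  80  80  81  82  82  81  84  85  84  84  84  83  85  85  85  85  85  85  85  81  81  79  80  79  81  79  81  93  89  87  83  83  83  83  85  88  92  92  87  84  93  93  99 120 127]
288 [137 127 124 114 111 113 104 102 103  95  95  95  96  90  89  90  90  90  86  85  86  85  83  82  82  82  82  82  83  83  81  82  84  85 101 161 162 163 155  89  93 107 131  91  97 113 108  90  86 102 111 160 220 220]
289 [146 146 148 148 149 148 150 149 148 148 148 147 146 130 129 129 127 129 117 117 117 117 109 109 109 109 109 108 109 109 109 107 113 127 211 243 243 243 240 188 139 214 228 204 211 220 218 211 211 217 221 239 247 247]
```

Run:
```python
from st import *
# saved views: m (present pose) ; depth -> gauge x (mm) along image rows, averaged over columns
d=np.load("pics/m_d.npy"); cal=K("side"); s,M=st(); O=s["tcp_pos"]+M[:,0]*.112
B=np.c_[-M[:,1],M[:,2],-M[:,0]]
for c0,c1 in((395,408),(362,376)):
    print("cols",c0,c1)
    for v in list(range(215,262,8))+list(range(262,300,2)):
        m=np.zeros(d.shape,bool); m[v:v+2,c0:c1]=True
        g=(cloud("side",d,m,cal)-O)@B*1000
        print(v,len(g),"gx %.1f+-%.1f gz %.1f"%(g[:,0].mean(),g[:,0].std()/len(g)**.5,g[:,2].mean()))
```

```text
t 22.0 tcp [ 0.2581 -0.4228  0.7746] az_y 34.34 F [ 0.3  0.3 -3. ] w 0.017866078825486405 q6 -105.5662143017525
cols 395 408
215 26 gx 11.6+-0.1 gz 89.2
223 26 gx 11.5+-0.1 gz 81.7
231 26 gx 11.4+-0.1 gz 73.9
239 26 gx 11.6+-0.1 gz 66.2
247 26 gx 11.5+-0.1 gz 58.0
255 26 gx 11.6+-0.1 gz 49.8
262 26 gx 11.5+-0.1 gz 42.2
264 26 gx 11.5+-0.1 gz 40.0
266 26 gx 11.7+-0.1 gz 38.1
268 26 gx 11.5+-0.2 gz 35.7
270 25 gx 11.7+-0.1 gz 33.6
272 26 gx 11.8+-0.1 gz 31.5
274 26 gx 11.7+-0.1 gz 29.1
276 26 gx 11.8+-0.1 gz 27.0
278 26 gx 11.7+-0.1 gz 24.6
280 25 gx 11.6+-0.1 gz 22.2
282 26 gx 11.3+-0.1 gz 19.6
284 26 gx 11.5+-0.1 gz 17.4
286 26 gx 11.6+-0.1 gz 15.2
288 26 gx 12.1+-0.1 gz 13.3
290 26 gx 12.5+-0.1 gz 11.5
292 26 gx 12.9+-0.1 gz 9.5
294 26 gx 13.0+-0.1 gz 7.2
296 26 gx 13.0+-0.1 gz 4.8
298 26 gx 13.0+-0.1 gz 2.4
cols 362 376
215 28 gx 11.7+-0.1 gz 86.1
223 28 gx 11.7+-0.1 gz 78.6
231 27 gx 11.5+-0.1 gz 70.6
239 28 gx 11.6+-0.1 gz 62.6
247 28 gx 11.5+-0.1 gz 54.3
255 28 gx 11.4+-0.1 gz 45.8
262 28 gx 11.6+-0.1 gz 38.3
264 28 gx 11.5+-0.1 gz 36.0
266 28 gx 11.5+-0.1 gz 33.8
268 28 gx 11.5+-0.1 gz 31.5
270 28 gx 11.5+-0.1 gz 29.3
272 28 gx 11.5+-0.1 gz 27.1
274 28 gx 11.6+-0.1 gz 24.8
276 28 gx 11.8+-0.1 gz 22.7
278 28 gx 11.5+-0.1 gz 20.1
280 27 gx 11.4+-0.1 gz 17.7
282 27 gx 11.7+-0.1 gz 15.6
284 28 gx 11.6+-0.1 gz 13.1
286 28 gx 11.5+-0.1 gz 10.6
288 27 gx 12.3+-0.1 gz 9.3
290 28 gx 13.0+-0.1 gz 7.5
292 28 gx 13.1+-0.1 gz 5.2
294 28 gx 13.1+-0.1 gz 2.8
296 28 gx 12.9+-0.1 gz 0.0
298 28 gx -476.3+-0.4 gz -588.7
```

Nothing wedge-like shows. The ±20° scale ticks end at a ledge in front of the dial, and the mark and the low ticks lie behind it. Next I need the gauge's roll in the grip and the way to the stand.

Run:
```python
from rot import *
from scipy.stats import theilslopes
def phi(img,tcp,rpy,bg):
    M=R.from_euler("xyz",rpy,degrees=True).as_matrix() if rpy is not None else None
im=cv2.imread("pics/m_full.png"); d=np.load("pics/m_d.npy"); cal=K("side"); s,M=st()
O=s["tcp_pos"]+M[:,0]*.112; B=np.c_[-M[:,1],M[:,2],-M[:,0]]
uv=np.argwhere(d>0); G=(cloud("side",d,np.ones(d.shape,bool),cal)-O)@B*1000
k=(G[:,0]>8)&(G[:,0]<17)&(abs(G[:,1])<90)&(G[:,2]>-25)&(G[:,2]<125); g=G[k]
# base lower front edge
b=[(y,np.percentile(g[abs(g[:,1]-y)<2][:,2],1)) for y in range(-55,70,4) if (abs(g[:,1]-y)<2).sum()>5]
b=np.array(b); t=theilslopes(b[:,1],b[:,0]); print("lower edge slope rad",np.arctan(t[0]),"z at y=0",t[1]); print(b.round(1).tolist())
base=g[(g[:,2]<8)]; print("base y range",np.percentile(base[:,1],[.5,99.5]))
rot(34.35+180,0); goto([.43,-.25,.5])
```

```text
t 22.0 tcp [ 0.2581 -0.4228  0.7746] az_y 34.34 F [ 0.3  0.3 -3. ] w 0.017866078825486405 q6 -105.5662143017525
lower edge slope rad 0.09457407835789897 z at y=0 0.752447882912664
[[-51.0, -3.7], [-47.0, -5.8], [-43.0, -5.0], [-39.0, -3.9], [-35.0, -4.1], [-31.0, -2.9], [-27.0, -1.9], [-23.0, -2.0], [-19.0, -1.6], [-15.0, -0.8], [-11.0, -0.3], [-7.0, -0.4], [-3.0, 0.4], [1.0, 0.9], [5.0, 1.6], [9.0, 0.9], [13.0, 2.2], [17.0, 2.5], [21.0, 2.4], [25.0, 3.2], [29.0, 2.9], [33.0, 3.6], [37.0, 3.3], [41.0, 4.3], [45.0, 4.8], [49.0, 4.5], [53.0, 5.3], [57.0, 6.0], [61.0, 4.6], [65.0, 6.0], [69.0, 6.3]]
base y range [-49.40677821  76.93995025]
t 22.0 tcp [ 0.2581 -0.4228  0.7746] az_y 34.34 F [ 0.3  0.3 -3. ] w 0.017866078825486405 q6 -105.5662143017525
rotvec tool [-1.000e-04  3.000e-04  1.807e-01] joints [ -28.8   17.7   65.1   14.8 -141.2 -105.6]
t 22.0 tcp [ 0.2581 -0.4228  0.7746] az_y 34.34 F [ 0.3  0.3 -3. ] w 0.017866078825486405 q6 -105.5662143017525
tool shift cm [24.59 28.49 -4.58]  tool axes [[-0.148, 0.812, 0.564], [-0.102, 0.555, -0.826], [-0.984, -0.18, 0.0]]
```

```bash
python3 -m creep '[[0,0,0,3.1,3.5,-0.6,10],[0,0,0,3.1,3.5,-0.6,10],[0,0,0,3.1,3.5,-0.6,10],[0,0,0,3.1,3.5,-0.6,10],[0,0,0,3.1,3.5,-0.6,10],[0,0,0,3.1,3.5,-0.6,10],[0,0,0,3,3.5,-0.5,10],[0,0,0,3,3.5,-0.5,10]]' 58 && python3 -m creep '[[0,0,0.09,0,0,0,10],[0,0,0.09,0,0,0,10],[-0.14,0,0,0,0,0,10],[-0.14,0,0,0,0,0,10],[-0.14,0,0,0,0,0,10],[-0.14,0,0,0,0,0,10],[-0.14,0,0,0,0,0,10],[-0.14,0,0,0,0,0,10]]' && python3 -m creep '[[-0.14,0,0,0,0,0,10],[-0.14,0,0,0,0,0,10],[-0.14,0,0,0,0,0,10],[-0.14,0,0,0,0,0,10],[-0.14,0,0,0,0,0,10],[-0.14,0,0,0,0,0,10],[-0.14,0,0,0,0,0,10],[-0.14,0,0,0,0,0,10]]'
python3 - <<'E'
from rot import *
rot(18.35); goto([.45,.05,.34])
E
```

```text
time_s: 22.8
tcp_pos: [0.4199, -0.2583, 0.489]
eef_rot: [-89.8, 79.6, -145.4]
contact_force: [1.7, -0.3, -3.5]
gripper_width: 0.0176
time_s: 23.6
tcp_pos: [0.4193, -0.2594, 0.4901]
eef_rot: [-139.8, 89.9, -147.0]
contact_force: [0.1, 0.3, -4.4]
gripper_width: 0.0182
time_s: 24.4
tcp_pos: [0.4194, -0.2594, 0.4901]
eef_rot: [158.0, 89.9, -145.0]
contact_force: [0.3, 0.1, -4.0]
gripper_width: 0.0176
t 24.4 tcp [ 0.4194 -0.2594  0.4901] az_y 147.0 F [ 0.3  0.1 -4. ] w 0.017628872591415486 q6 -24.20952914613124
rotvec tool [-0.8963 -0.0014 -0.0015] joints [ -8.8  -0.4   8.    0.1 -98.5 -24.2]
t 24.4 tcp [ 0.4194 -0.2594  0.4901] az_y 147.0 F [ 0.3  0.1 -4. ] w 0.017628872591415486 q6 -24.20952914613124
tool shift cm [16.85 14.27 27.64]  tool axes [[-0.002, -0.839, 0.545], [-0.001, 0.545, 0.839], [-1.0, 0.001, -0.002]]
```

```bash
python3 -m creep '[[-0.13,0,0,0,0,0,10],[-0.13,0,0,0,0,0,10],[-0.13,0,0,0,0,0,10],[-0.13,0,0,0,0,0,10],[-0.13,0,0,0,0,0,10],[-0.13,0,0,0,0,0,10],[-0.116,0,0,0,0,0,10],[0,0,0,0,0,0,10]]'
python3 - <<'E'
from rot import *
rot(18.35); goto([.515,.32,.37])
E
```

```text
time_s: 25.2
tcp_pos: [0.4194, -0.2594, 0.4901]
eef_rot: [109.7, 89.9, -142.2]
contact_force: [-0.2, -0.8, -3.7]
gripper_width: 0.0179
t 25.2 tcp [ 0.4194 -0.2594  0.4901] az_y -161.9 F [-0.2 -0.8 -3.7] w 0.017921961377838247 q6 26.89355325129766
rotvec tool [-0.0043 -0.0006 -0.0018] joints [ -8.8  -0.4   8.    0.1 -98.5  26.9]
t 25.2 tcp [ 0.4194 -0.2594  0.4901] az_y -161.9 F [-0.2 -0.8 -3.7] w 0.017921961377838247 q6 26.89355325129766
tool shift cm [ 13.81 -27.11  52.11]  tool axes [[-0.002, -0.951, -0.311], [-0.001, -0.311, 0.951], [-1.0, 0.002, -0.001]]
```

```bash
python3 -m creep '[[0,0,0,1,-2.1,4,10],[0,0,0,1,-2.1,4,10],[0,0,0,1,-2.1,4,10],[0,0,0,1,-2.1,4,10],[0,0,0,1,-2.1,4,10],[0,0,0,1,-2.1,4,10],[0,0,0,1,-2.1,4,10],[0,0,0,1,-2.1,4,10]]' && python3 -m creep '[[0,0,0,1.1,-2.1,4,10],[0,0,0,1.2,-2.1,4,10],[0,0,0,1.2,-2.1,4,10],[0,0,0,1.2,-2.1,4,10],[0,0,0,1.1,-1.9,4,10],[0,0,0,0,0,0,10],[0,0,0,0,0,0,10],[0,0,0,0,0,0,10]]'
python3 - <<'E'
from rot import *
rot(18.35)
im,d=r.capture("wrist"); cal=K("wrist"); cv2.imwrite("pics/w.png",im)
print("cam",-cal[2][:3,:3].T@cal[2][:3,3])
for q in("cheek","rail","stand"):
    for m in r.masks_of(q,"wrist")[:1]:
        P=cloud("wrist",d,m["pixels"],cal); print(q,round(m["score"],2),np.round(m["rect"]),len(P),np.percentile(P,[2,98],axis=0).round(3).tolist())
        if q!="rail":
            t=P[(P[:,2]>.140)&(P[:,2]<.150)]
            if len(t)>50: print(" top",len(t),t.mean(0).round(4),cv2.minAreaRect(t[:,:2].astype(np.float32)*1000))
        if q=="stand":
            c,sn=np.cos(np.radians(18.35)),np.sin(np.radians(18.35)); X=(P[:,:2]-[.5538,.1971])@np.array([[c,-sn],[sn,c]])*1000
            k=(X[:,0]>-40)&(X[:,0]<55)&(P[:,2]>.04)
            for y in range(-44,50,4):
                t=k&(abs(X[:,1]-y)<2)
                if t.sum()>8: print(y,(P[t,2].mean()*1000).round(1),t.sum(),end="; ")
            t=(P[:,2]>.04)&(P[:,2]<.136); print("rail extents",np.percentile(X[t],[1,99],axis=0).round(1).tolist())
E
```

```text
time_s: 26.0
tcp_pos: [0.4801, 0.0985, 0.4097]
eef_rot: [141.0, 89.9, -111.2]
contact_force: [1.8, -0.4, -3.7]
gripper_width: 0.0177
time_s: 26.8
tcp_pos: [0.5166, 0.3182, 0.3518]
eef_rot: [140.9, 89.9, -111.2]
contact_force: [0.6, -0.8, -3.7]
gripper_width: 0.0177
t 26.8 tcp [0.5166 0.3182 0.3518] az_y -162.1 F [ 0.6 -0.8 -3.7] w 0.017739200133502955 q6 -32.18285744748294
rotvec tool [-0.0078 -0.0015 -0.0012] joints [ 50.1  11.2   3.8   0.  -82.8 -32.2]
cam [0.53697352 0.2540884  0.51039312]
cheek 0.88 [314.   0. 343. 143.] 3089 [[0.475, 0.111, 0.022], [0.529, 0.257, 0.147]]
 top 1672 [0.4984 0.1874 0.1451] ((497.17559814453125, 189.69851684570312), (13.122143745422363, 144.42056274414062), 18.44997215270996)
rail 0.69 [234.  40. 323. 108.] 5524 [[0.505, 0.154, 0.058], [0.613, 0.243, 0.074]]
stand 0.91 [228.   0. 339. 148.] 15561 [[0.48, 0.103, 0.014], [0.638, 0.293, 0.146]]
 top 1661 [0.4983 0.1877 0.1451] ((497.15380859375, 189.76397705078125), (13.122143745422363, 144.28256225585938), 18.44997215270996)
-40 64.8 126; -36 66.3 227; -32 68.3 228; -28 68.2 275; -24 66.8 249; -20 65.1 276; -16 63.9 228; -12 66.0 221; -8 68.3 221; -4 69.9 221; 0 71.4 223; 4 72.7 236; 8 72.9 253; 12 71.9 250; 16 70.2 241; 20 68.0 259; 24 66.0 227; 28 63.8 228; 32 61.6 239; 36 59.4 241; 40 54.8 98; rail extents [[-50.7, -70.2], [58.6, 74.0]]
```

```bash
python3 -m creep '[[-0.008,0.05,0,0,0,0,10],[0,0.08,0,0,0,0,10],[0,0.08,0,0,0,0,10],[0,0.07,0,0,0,0,10],[0,0.045,0,0,0,0,10],[0,0,0,0,0,0,10],[0,0,0,0,0,0,10]]'
cat > tgt.py <<'E'
from rot import *
def tgt(p,az=18.4,lean=.3246,O=(.5543,.1955)):
    c,s_=np.cos(np.radians(az)),np.sin(np.radians(az))
    P=np.array([O[0]+c*p[0]-s_*p[1],O[1]+s_*p[0]+c*p[1],p[2]])
    rot(az,0,lean); s,M=st()
    g=s["tcp_pos"]+.110*M[:,0]+.0135*M[:,2]      # gauge origin now
    q=g[:2]-O[:2]; print("gauge origin in stand frame mm",[round(1000*float(v),1) for v in (c*q[0]+s_*q[1],-s_*q[0]+c*q[1],g[2])])
    print("to target, tool cm",(100*M.T@(P-g)).round(2), "up 1cm world:",(M.T@[0,0,1]).round(3),"stand x:",(M.T@[c,s_,0]).round(3))
E
python3 - <<'E'
from tgt import *
tgt([-.0325,.011,.105])
E
```

```text
time_s: 27.7
tcp_pos: [0.5165, 0.3187, 0.3518]
eef_rot: [179.8, 71.4, -71.7]
contact_force: [0.6, -0.4, -3.6]
gripper_width: 0.018
t 27.7 tcp [0.5165 0.3187 0.3518] az_y -161.54 F [ 0.6 -0.4 -3.6] w 0.01804372259202244 q6 -42.402881569829596
rotvec tool [ 0.0013  0.0006 -0.0007] joints [ 58.9  15.2   0.9  14.  -88.1 -42.4]
t 27.7 tcp [0.5165 0.3187 0.3518] az_y -161.54 F [ 0.6 -0.4 -3.6] w 0.01804372259202244 q6 -42.402881569829596
gauge origin in stand frame mm [3.0, 106.6, 243.2]
to target, tool cm [16.15  3.54 -4.66] up 1cm world: [-0.948  0.001 -0.318] stand x: [-0.001 -1.    -0.001]
```

```bash
python3 -m creep '[[0,0,0,2.5,0.5,-0.7,10],[0,0,0,3.5,0.8,-1,10],[0,0,0,3.5,0.8,-1,10],[0,0,0,3.5,0.8,-1,10],[0,0,0,2.3,0.5,-0.7,10],[0,0,0,0.85,0.14,-0.26,10],[0,0,0,0,0,0,10],[0,0,0,0,0,0,10]]'
python3 - <<'E'
from tgt import *
tgt([-.0325,.011,.0726])
for n in("top","side"):
    im,d=r.capture(n); cal=K(n); cv2.imwrite(f"pics/p_{n}.png",im); np.save(f"pics/p_{n}.npy",d)
    s,M=st(); B=np.c_[-M[:,1],M[:,2],-M[:,0]]; g0=s["tcp_pos"]+.110*M[:,0]+.0135*M[:,2]
    for m in r.masks_of("gauge",n)[:1]:
        P=(cloud(n,d,m["pixels"],cal)-g0)@B*1000; print(n,round(m["score"],2),np.round(m["rect"]),len(P),np.percentile(P,[2,50,98],axis=0).round(1).tolist())
        lo=P[P[:,2]<16]; print(len(lo),np.percentile(lo,[3,97],axis=0).round(1).tolist() if len(lo)>5 else "")
        if len(lo)>20: print("slope",np.polyfit(lo[:,1],lo[:,2],1))
E
```

```text
time_s: 28.5
tcp_pos: [0.5142, 0.2174, 0.2152]
eef_rot: [-179.8, 71.4, -71.3]
contact_force: [0.8, -0.2, -2.9]
gripper_width: 0.0173
t 28.5 tcp [0.5142 0.2174 0.2152] az_y -161.55 F [ 0.8 -0.2 -2.9] w 0.01728786379564185 q6 -42.6835927624016
rotvec tool [0.0005 0.0001 0.0015] joints [ 53.4  12.9 -20.8  16.4 -68.  -42.7]
t 28.5 tcp [0.5142 0.2174 0.2152] az_y -161.55 F [ 0.8 -0.2 -2.9] w 0.01728786379564185 q6 -42.6835927624016
gauge origin in stand frame mm [-31.0, 11.1, 106.6]
to target, tool cm [3.23 0.16 1.07] up 1cm world: [-0.948 -0.001 -0.319] stand x: [ 0.002 -1.    -0.   ]
t 28.55 tcp [0.5142 0.2177 0.2151] az_y -161.52 F [ 0.6  0.3 -4.1] w 0.01752131839363086 q6 -42.687030276741204
top 0.85 [153. 220. 216. 247.] 803 [[-12.4, -63.6, -32.5], [-3.9, -35.4, 72.2], [11.9, 21.7, 139.3]]
221 [[-12.4, -64.5, -40.1], [37.0, 32.6, 12.9]]
slope [-0.23370104 -6.97719341]
t 28.65 tcp [0.5138 0.2176 0.2147] az_y -161.51 F [-0.3  0.1 -3.5] w 0.017458167976673607 q6 -42.689114330404145
side 0.56 [174. 129. 224. 182.] 1170 [[-11.9, -67.2, 3.0], [-8.2, -33.3, 70.0], [12.3, 31.7, 137.6]]
99 [[-4.5, -70.5, -4.6], [13.8, -31.5, 9.1]]
slope [1.52950329e-03 3.86059470e+00]
```

```bash
python3 -m creep '[[0,0,0,1,0.1,0.34,10],[0,0,0,1,0.06,0.34,10],[0,0,0,0.6,0,0.2,10],[0,0,0,0.24,0,0.08,10],[0,0,0,0,0,0,10],[0,0,0,0,0,0,10],[0,0,0,0,0,0,10]]' && python3 -m creep '[[0,0,0,0.14,0,0.05,10],[0,0,0,0,0,0,10],[0,0,0,0,0,0,10]]' && python3 -m creep '[[0,0,0,0.1,0,0.03,10],[0,0,0,0,0,0,10],[0,0,0,0,0,0,10]]'
python3 - <<'E'
from tgt import *
tgt([-.0325,.011,.0726])
E
```

```text
time_s: 29.4
tcp_pos: [0.5117, 0.2161, 0.1836]
eef_rot: [179.8, 71.3, -71.8]
contact_force: [0.3, -0.4, -3.9]
gripper_width: 0.0174
time_s: 29.7
tcp_pos: [0.5119, 0.2162, 0.183]
eef_rot: [179.9, 71.3, -71.6]
contact_force: [-2.1, 0.2, 6.3]
gripper_width: 0.0177
time_s: 30.0
tcp_pos: [0.5122, 0.2163, 0.183]
eef_rot: [-179.9, 71.3, -71.4]
contact_force: [-5.7, 1.3, 12.7]
gripper_width: 0.0175
t 30.0 tcp [0.5122 0.2163 0.183 ] az_y -161.5 F [-5.7  1.3 12.7] w 0.01745479219739122 q6 -44.07170684686626
rotvec tool [ 0.0015 -0.0016  0.0011] joints [ 53.5  14.2 -23.7  17.  -64.  -44.1]
t 30.0 tcp [0.5122 0.2163 0.183 ] az_y -161.5 F [-5.7  1.3 12.7] w 0.01745479219739122 q6 -44.07170684686626
gauge origin in stand frame mm [-33.3, 10.6, 74.4]
to target, tool cm [ 0.16 -0.08  0.1 ] up 1cm world: [-0.947 -0.001 -0.32 ] stand x: [ 0.001 -1.    -0.002]
```

```bash
python3 -m creep '[[0,0,0,-0.11,0,-0.04,10],[0,0,0,0,0,0,10],[0,0,0,0,0,0,10],[0,0,0,0,0,0,10],[0,0,0,0,0,0,10]]'
python3 - <<'E'
from tgt import *
tgt([-.0325,.011,.0726])
phi=.0946
for n in("top","side"):
    im,d=r.capture(n); cal=K(n); cv2.imwrite(f"pics/q_{n}.png",im)
    s,M=st(); B=np.c_[-M[:,1],M[:,2],-M[:,0]]@R.from_euler("x",phi).as_matrix(); g0=s["tcp_pos"]+.110*M[:,0]+.0135*M[:,2]
    P=(cloud(n,d,np.ones(d.shape,bool),cal)-g0)@B*1000
    k=(abs(P[:,0])<16)&(P[:,1]>-72)&(P[:,1]<-48)&(P[:,2]>2)&(P[:,2]<20); t=P[k]
    if len(t)>15: print(n,"base end -y",len(t),"z med",np.median(t[:,2]).round(1),"x",np.percentile(t[:,0],[3,97]).round(1),"y",np.percentile(t[:,1],[3,97]).round(1),"slope",np.polyfit(t[:,1],t[:,2],1).round(3))
    # case rim: points on cylinder |x|<8, radius about (0,60)
    rr=np.hypot(P[:,1],P[:,2]-60); k=(abs(P[:,0])<9)&(rr>40)&(rr<60)&(P[:,1]<-8); t=P[k]
    if len(t)>20:
        A=np.c_[2*t[:,1:],np.ones(len(t))]; s_=np.linalg.lstsq(A,(t[:,1:]**2).sum(1),rcond=None)[0]; print(n,"rim",len(t),"centre(y,z)",s_[:2].round(1),"R",np.sqrt(s_[2]+s_[:2]@s_[:2]).round(1),"median r about nominal",np.median(rr[k]).round(1))
    k=(P[:,2]>112)&(P[:,2]<140)&(abs(P[:,0])<12)&(abs(P[:,1])<30); print(n,"tab",k.sum(),np.percentile(P[k],[2,98],axis=0).round(1).tolist() if k.sum()>5 else "")
    x=P[(abs(P[:,0]+12)<5)&(np.hypot(P[:,1],P[:,2]-60)<48)]; print(n,"back face x",len(x),np.median(x[:,0]).round(1) if len(x) else "")
E
```

```text
time_s: 30.5
tcp_pos: [0.512, 0.2162, 0.183]
eef_rot: [179.9, 71.3, -71.6]
contact_force: [-2.8, 0.7, 6.9]
gripper_width: 0.0176
t 30.5 tcp [0.512  0.2162 0.183 ] az_y -161.51 F [-2.8  0.7  6.9] w 0.017576309917718008 q6 -44.02284547064132
rotvec tool [ 0.0016 -0.0014  0.0002] joints [ 53.5  14.2 -23.7  17.  -64.1 -44. ]
t 30.5 tcp [0.512  0.2162 0.183 ] az_y -161.51 F [-2.8  0.7  6.9] w 0.017576309917718008 q6 -44.02284547064132
gauge origin in stand frame mm [-33.6, 10.6, 74.5]
to target, tool cm [ 0.16 -0.11  0.1 ] up 1cm world: [-0.947  0.    -0.32 ] stand x: [ 0.    -1.    -0.002]
t 30.55 tcp [0.512  0.2162 0.183 ] az_y -161.51 F [-3.7  1.5  6.6] w 0.017381316951758347 q6 -44.02527910193079
top base end -y 78 z med 9.7 x [-8.9 13.1] y [-64.5 -49. ] slope [ 0.182 19.854]
top rim 205 centre(y,z) [ 9.3 56.9] R 57.1 median r about nominal 47.6
top tab 121 [[-11.2, -22.4, 113.0], [10.4, 16.1, 139.9]]
top back face x 145 -11.3
t 30.6 tcp [0.512  0.2162 0.183 ] az_y -161.51 F [-3.3  1.6  7. ] w 0.01767820176746453 q6 -44.02264133003881
side rim 231 centre(y,z) [-10.8  65.2] R 41.2 median r about nominal 51.8
side tab 129 [[-10.8, -27.0, 113.0], [10.0, -3.5, 139.8]]
side back face x 316 -10.0
```

Run:
```python
from tgt import *
from scipy.optimize import least_squares
im,d=r.capture("wrist"); cal=K("wrist"); s,M=st()
B=np.c_[-M[:,1],M[:,2],-M[:,0]]; g0=s["tcp_pos"]-.019*(-M[:,0])*0+.112*M[:,0]
P=(cloud("wrist",d,np.ones(d.shape,bool),cal)-g0)@B*1000   # tool-aligned gauge axes, nominal origin
k=(abs(P[:,0])<13)&(P[:,2]>-20)&(P[:,2]<105)&(P[:,1]<5)&(P[:,1]>-80)&~((P[:,2]<-7)) ; t=P[k]; print(len(t))
# model: rotate by phi about grip (0,131); rim radius 50 about (0,60) ; base top z=12 for y<-45
def Q(p,t):
    c,s_=np.cos(p[0]),np.sin(p[0]); y=t[:,1]-p[1]; z=t[:,2]-131-p[2]
    return c*y+s_*z, -s_*y+c*z+131
def res(p,full=False):
    y,z=Q(p,t); e1=np.hypot(y,z-60)-50; e2=np.where((y<-44)&(y>-68),z-12,99); e3=np.where((z<13)&(z>-2),y+65,99)
    e=np.array([e1,e2,e3]); i=np.abs(e).argmin(0); v=e[i,np.arange(len(i))]
    return (v,i) if full else np.clip(v,-6,6)
for p0 in(0,.05,.0946,.14):
    o=least_squares(res,[p0,0,0],loss="soft_l1",diff_step=1e-3); v,i=res(o.x,True)
    print(p0,o.x.round(4),"cost",round(o.cost,1),[int((i==j).sum()) for j in range(3)],[np.median(v[i==j]).round(2) if (i==j).any() else None for j in range(3)])
cv2.imwrite("pics/wq.png",im)
```

```text
t 30.65 tcp [0.512  0.2162 0.183 ] az_y -161.51 F [-3.1  0.2  6.5] w 0.01787940989679971 q6 -44.02413330969712
3123
0 [ 0.0894  1.9806 -0.6234] cost 417.2 [2487, 625, 11] [np.float64(0.01), np.float64(0.01), np.float64(0.5)]
0.05 [ 0.0894  1.9806 -0.6234] cost 417.2 [2487, 625, 11] [np.float64(0.01), np.float64(0.01), np.float64(0.5)]
0.0946 [ 0.0894  1.9806 -0.6234] cost 417.2 [2487, 625, 11] [np.float64(0.01), np.float64(0.01), np.float64(0.5)]
0.14 [ 0.0894  1.9806 -0.6234] cost 417.2 [2487, 625, 11] [np.float64(0.01), np.float64(0.01), np.float64(0.5)]
```

The gauge is on the rail. The wrist-depth fit gives a roll in the grip of 0.089 rad, so the lean is about 0.237 rad. It's steady at roughly 10 N on the ridge, so I'm handing in.

```bash
python3 -m creep '[[0,0,0,0,0,0,10],[0,0,0,0,0,0,10],[0,0,0,0,0,0,10],[0,0,0,0,0,0,10],[0,0,0,0,0,0,10]]'
python3 - <<'E'
from tgt import *
tgt([-.0325,.011,.0726]); print(r.close_job())
E
```

```text
time_s: 31.15
tcp_pos: [0.512, 0.2162, 0.183]
eef_rot: [179.9, 71.3, -71.6]
contact_force: [-4.0, 0.9, 7.4]
gripper_width: 0.0174
t 31.15 tcp [0.512  0.2162 0.183 ] az_y -161.51 F [-4.   0.9  7.4] w 0.01735309131282578 q6 -44.024341360261865
rotvec tool [ 0.0016 -0.0014  0.0002] joints [ 53.5  14.2 -23.7  17.  -64.1 -44. ]
t 31.15 tcp [0.512  0.2162 0.183 ] az_y -161.51 F [-4.   0.9  7.4] w 0.01735309131282578 q6 -44.024341360261865
gauge origin in stand frame mm [-33.6, 10.6, 74.5]
to target, tool cm [ 0.16 -0.11  0.1 ] up 1cm world: [-0.947  0.    -0.32 ] stand x: [ 0.    -1.    -0.002]
the job is handed in; nothing more can be done
None
```

The gauge is held on the rail's ridge beside the cheek, but **I could not read the set mark, so the lean is partly a guess.** I handed the job in at 31 s.

**What I did:** The first grip caught only the top of the tab because the jaws were still closing when I lifted. I set the gauge back on the bench, regripped it lower and carried it over. I then turned the dial to the top and side cameras, leaned the gauge and lowered it onto the ridge.

**Last checks:**

| Check | Result |
|---|---|
| Force on the rail | about 11 N |
| Grip | 58 N commanded, jaws closed on the 18 mm tab |
| Back of base to cheek | about 3.4 mm |
| Base middle from crest | about 3 mm sideways, 1.5 mm in height |
| Square and plumb to the cheek | within about 0.2° |
| Lean of the gauge | about 0.237 rad |

- **How these were measured:** the distances come from the arm's pose and the camera fits. The gauge had turned about 0.09 rad in the grip. Side-camera (0.095) and wrist-camera (0.089) depth agreed on that, and the lean allows for it.
- **Weaker agreement:** the top and side cameras differed from each other by 2 to 4 mm on the gauge.

**What failed:**
- **The mark:** in every view, a ledge in front of the lower dial hid the area where the mark should be, and the trained networks did not find it either. I chose 0.237 rad as roughly the middle of the range not ruled out, about 0.14 to 0.31. There is only about an even chance that it is within 0.045 rad of the mark.
- **The pointer:** I could not see the dial in the final pose, so I inferred the pointer's reading from the lean.

I did not touch the display, tray or screwdriver on purpose, but I did not measure them again at the end.

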